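Pair a sound bearing casting with its clamped mate

TASK

One of the two loose brass half-bearings on the bench is solid, the other is hollow and much lighter though it looks the same: tell them apart by their weight. Set the solid one down flat on the sloping steel plate, channel upwards and still in the grip when it touches (do not drop it), resting against the plate's low ledge, and butt it end to end against the clamped half-bearing on its open side (the right, seen from the robot) so that no gap is left, pushing gently so that the clamped one does not shift. Put the hollow one in the green scrap bin, and leave the bell, the mug and the hammer alone.

Things in the scene. Friction and masses are not known exactly. Their poses are not given: they have to be found in the camera images.
- plate: fixed steel plate tilted 30 degrees, low edge to the robot. Origin: on its surface, mid-length of the line where it meets the ledge, 42 mm above the bench. y runs level along the ledge (-160 to 160 mm), x climbs the slope (surface 0 to 123 mm), z is the surface normal, leaning to the robot. Ledge: bar 12 mm thick (x -12 to 0), 6 mm above the surface; parts rest against its x = 0 face
- mate: clamped brass half-bearing on the plate, shaped like the loose ones, length along the ledge, against it. Origin: centre of its underside, axes as the plate's; plate x 22 mm, y 60 to 100 mm. Free end face 48 mm from the origin towards -y, plate clear there. Strap clamp over it, to 51 mm above the plate, holds by friction: it slides if pushed with over about 35 N; a 2.5 mm shift spoils the job
- casting_1: loose brass half-bearing, flat on the bench: 44 mm wide (x), 96 long (y), 32 high (z), half-round channel 27 wide, 14 deep along its top; flat sides and ends, same if turned half round. Origin: centre of its underside. One loose casting is solid (0.78 to 0.92 kg), the other hollow (0.32 to 0.46 kg); they look alike and lie in either place
- casting_2: the other loose half-bearing, same shape, size and axes as casting_1
- bin: open green plastic scrap bin, fixed to the bench, 220 mm (x) by 170 mm (y), 55 mm high, walls and floor 5 mm thick. Origin: centre of its underside
- bell: small brass bell standing on the bench, 90 mm wide, 95 mm tall; origin: centre of its underside; to be left alone
- mug: white mug, 80 mm wide, 90 mm tall; origin: centre of its underside; to be left alone
- hammer: hammer lying on the bench; origin under its middle; to be left alone
Things that resemble listed ones, but are neither listed nor needed, are in the scene too. Leave any black look-alike of the casting_1 alone.

How it is judged (in metres and radians):
On the way:
1. a half-bearing touches down flat on the plate (within 6 degrees) while still gripped (((contact force between the fingers and casting_1 above 1 N and contact force between casting_1 and plate above 0.4 N and angle between the z axis of casting_1 and the z axis of plate, either way round below 0.105 rad and z of casting_1 in the frame of plate below 0.006 m) or (contact force between the fingers and casting_2 above 1 N and contact force between casting_2 and plate above 0.4 N and angle between the z axis of casting_2 and the z axis of plate, either way round below 0.105 rad and z of casting_2 in the frame of plate below 0.006 m))), for 0.1 s.
At the end, for the whole second after the job is handed in: The solid half-bearing lies flat on the plate, channel up, against the ledge (within 2.5 mm, square within 2 degrees), end to end with the clamped one, gap under 1.6 mm; the hollow one lies in the bin (its weight there is under 6 N, as only the hollow one's is); both at rest (((y of casting_1 in the frame of mate between -0.0976 and -0.0945 m and x of casting_1 in the frame of plate between 0.0195 and 0.0245 m and z of casting_1 in the frame of plate between -0.003 and 0.003 m and angle between the y axis of casting_1 and the y axis of plate, either way round below 0.035 rad and angle between the z axis of casting_1 and the z axis of plate, either way round below 0.05 rad and x of casting_2 in the frame of bin between -0.1 and 0.1 m and y of casting_2 in the frame of bin between -0.075 and 0.075 m and z of casting_2 in the frame of bin below 0.045 m and contact force between casting_2 and bin between 1 and 6 N) or (y of casting_2 in the frame of mate between -0.0976 and -0.0945 m and x of casting_2 in the frame of plate between 0.0195 and 0.0245 m and z of casting_2 in the frame of plate between -0.003 and 0.003 m and angle between the y axis of casting_2 and the y axis of plate, either way round below 0.035 rad and angle between the z axis of casting_2 and the z axis of plate, either way round below 0.05 rad and x of casting_1 in the frame of bin between -0.1 and 0.1 m and y of casting_1 in the frame of bin between -0.075 and 0.075 m and z of casting_1 in the frame of bin below 0.045 m and contact force between casting_1 and bin between 1 and 6 N)) and linear speed of each of casting_1, casting_2 below 0.01 m/s); the robot touches nothing.
It fails at once if the clamped half-bearing is pushed more than 2.5 mm out of place (distance of mate from where it was at the start of the episode above 0.0025 m).
It fails at once if the bell, the mug or the hammer is moved more than 20 mm (distance of any of bell, mug, hammer from where it was at the start of the episode above 0.02 m).
It also fails if it takes over 67 s, if anything falls off the work surface, if the arm or the gripper's body presses on something with over 40 N, if the wrist force passes 120 N, or if a joint passes its speed limit or range.

ROBOT

A 6-joint arm with a two-finger parallel gripper is mounted at the origin on the work surface. World frame = base frame: x ahead of the robot, y to its left, z up, the work surface at z = 0. Lengths are in mm, angles in rad, forces in N, time in s.
With the tool pointing down it reaches from about 350 to 775 mm from the base axis. Payload 7.3 kg.
Tool frame: the origin (TCP) lies at the very end of the fingers, on their centre line; the grasp point (between the pads) lies 19 mm behind it; z points along the fingers, y is the line along which they close (so a half turn about z gives the same grasp; the last joint's range is limited). The gripper opens to 92 mm and grips with 3 to 60 N. Pads are 19 mm wide; open, the fingers measure 130 mm over their backs; the gripper's body (75 mm by 190 mm) begins 47 mm behind the grasp point.
Start: joints at [-0.146, 0.342, 1.524, -0, 1.275, -0.146], TCP at [525.019, 0.019, 226.741] pointing down, gripper open.
Joint ranges: [-2.53, 2.53], [-0.77, 2.02], [0.04, 2.7], [-1, 4.14], [0.28, 2.66], [-3.11, 3.11]. Speed limits (rad/s): [2.57, 2.57, 3.14, 3.14, 3.14, 3.14].

INTERFACE

Orientations are given as [roll, pitch, yaw] about the fixed x, y, z axes, in that order (R = Rz(yaw) Ry(pitch) Rx(roll)).
In Python, from plant import get_obs, vision, workorder gives the robot as it stands.
- The arm moves only by the shell command python3 -m pendant 'ROWS' [OPENING]. ROWS is a JSON object of lists of equal length, an entry for each row: "dp": the shift along the tool's x, y, z in m, a list of three; "rotation": the turn, a rotation vector about the tool's x, y, z in rad, a list of three. A call has 1 to 8 rows; each row is the pose to reach, as a shift and turn from the pose commanded when the call began, along the tool's axes at that moment; what a row does not reach only later rows make up. A row lasts 1/8 s, in which the tool goes at most 62.5 mm and 10.7 degrees, less where a joint would pass 70% of its speed; a pose out of reach is approached as far as the arm can. A call with a gripper value outside its range is refused whole. OPENING is the finger opening in m, from 0 to 0.0918, set as the call begins (- or left out, the last holds). The fingers move at their own pace and stop on an object; the grip force is fixed at half the most. Time passes only in rows, so rows that repeat a pose let the fingers close. It gives the time, the measured TCP pose, the force, the opening and the grip force at its end, in the units of the state.
- get_obs(): the state, without advancing time (a new reading comes with each control period).
- vision.capture(name): name is "scene" or "side" or "wrist"; returns a dict with "pixels" (384x512x3 uint8, red, green, blue), "vfov" (degrees; the focal length in pixels is half the picture's height over the tangent of half this angle, whatever the lens; pixels are square), "cx", "cy" (the principal point, pixels), "dist" ([k1, k2, p1, p2, k3] as OpenCV has them; the pictures are not rectified), "pose" (4x4, takes a point from camera to world coordinates); the wrist camera has in their place "T_tool_cam" (4x4, takes a point from camera to tool coordinates, whose origin is the TCP and whose axes are the flange's). Camera axes: x right, y up, looking along -z (the intrinsics and any distortion apply to the point x, -y, -z); pixel columns grow to the right and rows downward; lengths in mm; the calibration is good to about 2 mm. A picture is of the moment at which its call begins: read the wrist's pose just before it. There is no depth.
- workorder.close_job(): hands the job in; it is judged then, once.
The state is a dict: "time": time; "joint_positions": joint angles; "dq": joint speeds; "tau": joint torques, N m; "tool_pos": TCP position; "tcp_rot": TCP orientation; "contact_force": force on the tool from outside, world axes, zero at the start; "moment": the same for the moment, N m; "grip_width": finger opening in mm; "finger_force": force on a finger pad.
Only numpy, scipy, OpenCV 4.12 (cv2) and the standard library are available. Lean on these libraries where they do the work, as an engineer would, in place of code of your own. Each camera call takes 0.05 s, during which the arm holds its last target. There are 200 camera calls.

## Working session

There is one attempt and no reset: what is moved stays moved. The work goes in short steps, Python scripts to look and compute and a shell command to move; the robot and the scene stay as the last step left them, time stands still between calls to the robot, and variables do not carry over. Pictures are saved under pics/ and viewed, at most 10 in all, crops included, and the job is handed in when it is done.

```bash
mkdir -p pics; ls; python3 - <<'E'
from plant import get_obs, vision
import cv2, numpy as np
print(get_obs())
for n in ["scene","side","wrist"]:
    c=vision.capture(n); p=c.pop("pixels"); 
    cv2.imwrite(f"pics/{n}0.png",p[:,:,::-1])
    np.savez(f"pics/{n}0.npz",pixels=p,**{k:np.array(v) for k,v in c.items()})
    print(n,{k:np.array(v).round(3).tolist() for k,v in c.items()})
E
```

```text
pics
{'time': 0.0, 'joint_positions': array([-1.45991690e-01,  3.42738339e-01,  1.52498286e+00, -2.36065276e-05,
        1.27538115e+00, -1.46004922e-01]), 'dq': array([-5.12107567e-04,  1.57316212e-03, -8.85468087e-06,  7.60279078e-04,
       -1.98029935e-03,  3.43259427e-05]), 'tau': array([ 7.61924657e-04, -4.31245601e+01, -2.44219762e+01,  7.17750052e-02,
        5.59406646e-02, -1.04314388e-04]), 'tool_pos': array([5.24612947e+02, 7.62720550e-02, 2.26048769e+02]), 'tcp_rot': array([-3.14009573e+00, -1.97307886e-04,  1.57081630e+00]), 'contact_force': array([-0.04418207,  0.60402354, -0.24652377]), 'moment': array([ 0.00242212,  0.0400575 , -0.02996392]), 'finger_force': 0.0, 'grip_width': 92.03778289248591}
scene {'vfov': 57.007, 'cx': 251.342, 'cy': 188.382, 'dist': [-0.107, 0.0, 0.0, 0.0, 0.0], 'pose': [[-0.189, -0.726, 0.661, 1145.423], [0.982, -0.152, 0.113, 105.574], [0.018, 0.67, 0.742, 723.118], [0.0, 0.0, 0.0, 1.0]]}
side {'vfov': 47.349, 'cx': 254.701, 'cy': 191.828, 'dist': [-0.149, 0.0, 0.0, 0.0, 0.0], 'pose': [[-0.959, 0.166, -0.23, 300.676], [-0.283, -0.601, 0.747, 861.519], [-0.014, 0.782, 0.624, 756.916], [0.0, 0.0, 0.0, 1.0]]}
wrist {'vfov': 70.663, 'cx': 257.286, 'cy': 191.542, 'dist': [-0.002, 0.0, 0.0, 0.0, 0.0], 'T_tool_cam': [[-0.0, 0.95, 0.311, 84.645], [1.0, 0.0, -0.001, -0.473], [-0.001, 0.311, -0.95, -159.0], [0.0, 0.0, 0.0, 1.0]]}
```

View pics/scene0.png

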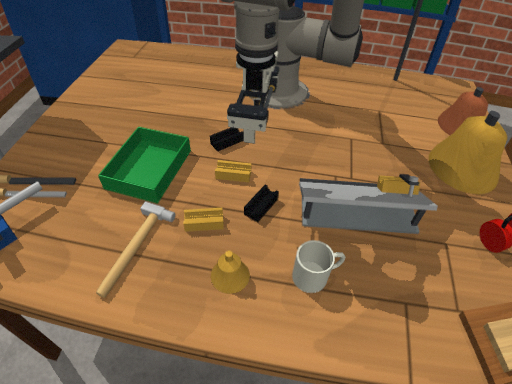

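View pics/side0.png

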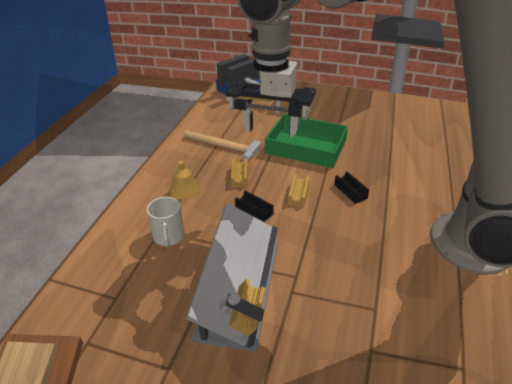

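The scene view shows two brass castings at (234,172) and (203,220). There are black look-alikes at (230,138) and (262,203), and the mate is on the plate at about (395,184). The bin is at (147,163), the hammer at (140,245), the bell at (230,272) and the mug at (315,266). In the side view the castings are at (300,191) and (239,173), and the mate is at (248,307). Only the yellow ones fit. I'll enlarge them to confirm and measure.

```bash
cat > h.py <<'E'
import numpy as np, cv2
from scipy.spatial.transform import Rotation as R
def cam(c, obs=None):
    H,W=c["pixels"].shape[:2]; f=H/2/np.tan(np.radians(float(c["vfov"]))/2)
    K=np.array([[f,0,float(c["cx"])],[0,f,float(c["cy"])],[0,0,1]]); d=np.array(c["dist"],float)
    if "pose" in c: T=np.array(c["pose"])
    else:
        B=np.eye(4); B[:3,:3]=R.from_euler("xyz",obs["tcp_rot"]).as_matrix(); B[:3,3]=obs["tool_pos"]; T=B@np.array(c["T_tool_cam"])
    return K,d,T
def rays(C,px):
    K,d,T=C; u=cv2.undistortPoints(np.array(px,float).reshape(-1,1,2),K,d)[:,0]
    v=np.c_[u[:,0],-u[:,1],-np.ones(len(u))]@T[:3,:3].T
    return T[:3,3],v/np.linalg.norm(v,axis=1)[:,None]
def onz(C,px,z):
    o,v=rays(C,px); return o+v*((z-o[2])/v[:,2])[:,None]
def tri(obsv):  # list of (C,px) for one point
    A=np.zeros((3,3));b=np.zeros(3); L=[]
    for C,p in obsv:
        o,v=rays(C,[p]); v=v[0]; P=np.eye(3)-np.outer(v,v); A+=P;b+=P@o; L.append((o,P))
    x=np.linalg.solve(A,b); return x,max(np.linalg.norm(P@(x-o)) for o,P in L)
def proj(C,X):
    K,d,T=C; p=(np.atleast_2d(X)-T[:3,3])@T[:3,:3]; p=p*[1,-1,-1]
    return cv2.projectPoints(p,np.zeros(3),np.zeros(3),K,d)[0][:,0]
def blobs(rgb,lo,hi,amin=80):
    m=cv2.inRange(cv2.cvtColor(rgb,cv2.COLOR_RGB2HSV),np.array(lo),np.array(hi))
    n,l,s,c=cv2.connectedComponentsWithStats(m); return [(l==i,s[i],c[i]) for i in range(1,n) if s[i,4]>=amin]
Y=((20,130,90),(32,255,255))
E
python3 - <<'E'
from h import *
tiles=[]
for n,pts in [("scene",[(234,172),(203,220),(395,187)]),("side",[(300,191),(239,173),(248,307)])]:
    c=np.load(f"pics/{n}0.npz"); im=c["pixels"]; C=cam(c)
    for m,s,ct in blobs(im,*Y): print(n,s.tolist(),ct.round(1),onz(C,[ct],20)[0].round(0))
    print("green",[(s.tolist(),ct.round()) for m,s,ct in blobs(im,(55,120,50),(75,255,255),500)])
    row=[cv2.resize(im[y-26:y+26,x-33:x+33],None,fx=4,fy=4,interpolation=cv2.INTER_CUBIC) for x,y in pts]
    tiles.append(np.hstack(row))
cv2.imwrite("pics/crop1.png",np.vstack(tiles)[:,:,::-1])
w=np.load("pics/wrist0.npz")["pixels"]
print([ (s.tolist(),ct.round()) for m,s,ct in blobs(w,*Y)])
E
```

```text
scene [429, 116, 78, 78, 4027] [470.7 156. ] [244. 645.  20.]
scene [215, 160, 36, 22, 613] [232.9 170.7] [464. -65.  20.]
scene [377, 176, 33, 18, 433] [392.6 184.5] [424. 381.  20.]
scene [184, 208, 39, 23, 779] [203.3 218.9] [644. -99.  20.]
scene [211, 251, 39, 42, 1118] [229.5 273.5] [778.  -1.  20.]
green [([99, 127, 92, 76, 4403], array([145., 164.]))]
green [([266, 115, 81, 52, 2753], array([307., 141.]))]
[([399, 136, 88, 61, 3766], array([438., 169.])), ([192, 177, 40, 71, 2228], array([213., 211.])), ([314, 198, 40, 71, 1105], array([332., 219.])), ([104, 261, 13, 44, 199], array([108., 284.])), ([400, 261, 12, 44, 186], array([407., 283.])), ([246, 316, 254, 12, 2152], array([385., 323.]))]
```

View pics/crop1.png

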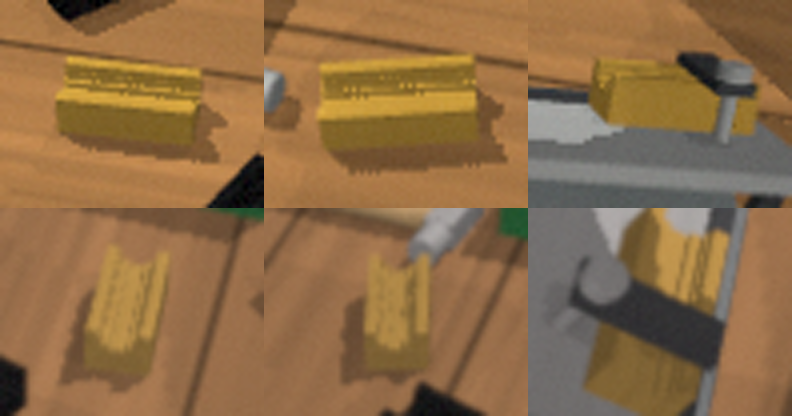

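View pics/wrist0.png

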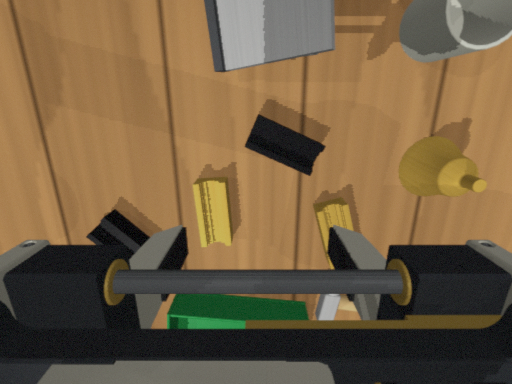

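The crops show both loose brass castings with channels up, and the mate with its strap clamp. The wrist view shows casting A at (213,211) and B at about (335,230), partly hidden by a finger, with black look-alikes at (285,145) and (120,235). I'm moving back for two clear wrist views.

```bash
cat > w.py <<'E'
import sys; from plant import get_obs, vision; from h import *
n=sys.argv[1]; o=get_obs(); c=vision.capture("wrist"); im=c["pixels"]; cv2.imwrite(f"pics/{n}.png",im[:,:,::-1])
np.savez(f"pics/{n}.npz",**{k:np.array(v) for k,v in c.items()},tool_pos=o["tool_pos"],tcp_rot=o["tcp_rot"])
print(o["time"],o["tool_pos"].round(1),o["tcp_rot"].round(4))
E
python3 -m pendant '{"dp":[[-0.05,0.01,0],[-0.10,0.02,0],[-0.13,0.03,0],[-0.13,0.03,0],[-0.13,0.03,0]],"rotation":[[0,0,0],[0,0,0],[0,0,0],[0,0,0],[0,0,0]]}'; python3 w.py w1
python3 -m pendant '{"dp":[[-0.06,0,0],[-0.09,0.0,0],[-0.09,0.0,0],[-0.09,0,0]],"rotation":[[0,0,0],[0,0,0],[0,0,0],[0,0,0]]}'; python3 w.py w2
python3 - <<'E'
from h import *
for n in ("w1","w2"):
    c=np.load(f"pics/{n}.npz"); C=cam(c,c); im=c["pixels"]
    for m,s,ct in blobs(im,*Y,300):
        k=max(cv2.findContours(m.astype(np.uint8),cv2.RETR_EXTERNAL,cv2.CHAIN_APPROX_NONE)[0],key=cv2.contourArea)
        print(n,s.tolist(),onz(C,[ct],30)[0].round(),cv2.boxPoints(cv2.minAreaRect(k)).round(1).tolist())
a=[np.load(f"pics/{n}.npz")["pixels"] for n in ("w1","w2")]
cv2.imwrite("pics/w12.png",np.vstack([x[:300,100:500] for x in a])[:,:,::-1])
E
```

```text
time: 0.78
tool_pos: [554.6, -129.3, 226.4]
tcp_rot: [-3.141, -0.001, 1.571]
contact_force: [-0.1, 0.1, -0.0]
grip_width: 92.0
finger_force: 0.0
0.775 [ 554.6 -129.3  226.4] [-3.1407e+00 -7.0000e-04  1.5708e+00]
time: 1.32
tool_pos: [555.0, -218.5, 226.8]
tcp_rot: [-3.141, -0.001, 1.572]
contact_force: [0.4, 0.4, 0.1]
grip_width: 91.9
finger_force: 0.0
1.325 [ 555.  -218.5  226.8] [-3.1415e+00 -7.0000e-04  1.5719e+00]
w1 [392, 31, 99, 74, 4902] [767.  -2.  30.] [[376.29998779296875, 58.79999923706055], [462.20001220703125, 7.300000190734863], [496.1000061035156, 63.900001525878906], [410.29998779296875, 115.4000015258789]]
w1 [160, 79, 49, 81, 2958] [462. -63.  30.] [[159.39999389648438, 81.5], [199.89999389648438, 76.80000305175781], [209.3000030517578, 156.89999389648438], [168.8000030517578, 161.6999969482422]]
w1 [298, 107, 50, 80, 2665] [640. -97.  30.] [[296.3999938964844, 114.0], [333.6000061035156, 105.19999694824219], [350.8999938964844, 178.1999969482422], [313.70001220703125, 187.0]]
w1 [246, 316, 253, 12, 2131] [ 762. -387.   30.] [[246.0, 316.0], [498.0, 316.0], [498.0, 327.0], [246.0, 327.0]]
w2 [151, 0, 54, 89, 3533] [461. -67.  30.] [[150.89999389648438, 0.0], [193.10000610351562, -6.5], [207.1999969482422, 85.4000015258789], [165.10000610351562, 91.80000305175781]]
w2 [440, 0, 34, 29, 318] [782. -35.  30.] [[438.20001220703125, 26.700000762939453], [463.6000061035156, -7.099999904632568], [473.0, -0.0], [447.70001220703125, 33.79999923706055]]
w2 [301, 26, 54, 93, 3431] [640. -99.  30.] [[297.6000061035156, 34.400001525878906], [340.5, 25.0], [359.1000061035156, 110.30000305175781], [316.20001220703125, 119.69999694824219]]
w2 [246, 316, 254, 12, 2133] [ 761. -477.   30.] [[246.0, 316.0], [499.0, 316.0], [499.0, 327.0], [246.0, 327.0]]
```

View pics/w12.png

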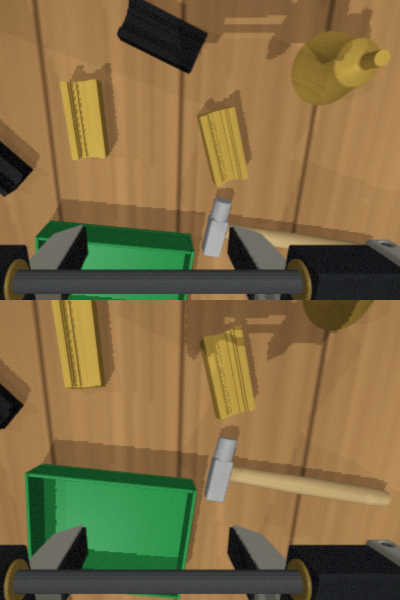

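Wrist views w1 and w2 show A (left, about (185,118) and (180,45) full frame) and B (right, about (323,147) and (328,72)). The bin is below them and the hammer lies to the right of the bin. I'm triangulating the corners.

```bash
python3 - <<'E'
from h import *
Cs={n:cam(np.load(f"pics/{n}.npz"),np.load(f"pics/{n}.npz")) for n in ("w1","w2")}
c=np.load("pics/scene0.npz"); Cs["scene"]=cam(c)
print("A top BL",tri([(Cs["w1"],(168.8,161.7)),(Cs["w2"],(165.1,91.8))]))
print("B top BR",tri([(Cs["w1"],(350.9,178.2)),(Cs["w2"],(359.1,110.3))]))
w=Cs["w1"]
A=onz(w,[(159.4,81.5),(168.8,161.7)],32); A2=onz(w,[(199.9,76.8),(209.3,156.9)],0); A3=onz(w,[(199.9,76.8),(209.3,156.9)],32)
B=onz(w,[(333.6,105.2),(350.9,178.2)],32);B2=onz(w,[(296.4,114),(313.7,187)],0)
for n,P,Q in (("A",A,A2),("B",B,B2)):
    d=P[0]-P[1]; u=d/np.linalg.norm(d); print(n,P.round(1).tolist(),Q.round(1).tolist(),"len",np.linalg.norm(d).round(1),"width",abs(np.cross(u[:2],(Q[0]-P[0])[:2])).round(1),"ang from +y",np.degrees(np.arctan2(-u[0],u[1])).round(1))
    s=np.sign(Q[0,0]-P[0,0]); nrm=np.array([u[1],-u[0]])*s
    print(" centre",(P.mean(0)[:2]+22*nrm).round(1))
# bin rim from w2 & scene
for n,f in (("w2","w2"),("scene","scene0")):
    im=np.load(f"pics/{f}.npz")["pixels"]; b=max(blobs(im,(55,100,30),(75,255,255),500),key=lambda t:t[1][4]); k=max(cv2.findContours(b[0].astype(np.uint8),cv2.RETR_EXTERNAL,cv2.CHAIN_APPROX_NONE)[0],key=cv2.contourArea)
    q=cv2.approxPolyDP(k,4,True)[:,0]; print(n,q.tolist(),onz(Cs[n],q,55)[:,:2].round().tolist())
E
```

```text
A top BL (array([ 436.43708611, -120.46986119,   23.21507469]), np.float64(2.235725590982507))
B top BR (array([ 682.97976587, -142.52016581,   27.91673228]), np.float64(0.6900902098600995))
A [[435.6, -19.9, 32.0], [437.0, -118.7, 32.0]] [[478.8, -11.9, 0.0], [485.3, -118.4, 0.0]] len 98.8 width 43.3 ang from +y 0.8
 centre [458.3 -69. ]
B [[649.2, -47.3, 32.0], [680.8, -141.3, 32.0]] [[607.8, -59.0, 0.0], [638.3, -163.6, 0.0]] len 99.2 width 42.9 ang from +y 18.6
 centre [ 644.1 -101.3]
w2 [[125, 173], [128, 258], [154, 232], [182, 224], [188, 253], [181, 269], [283, 269], [296, 193], [290, 179], [146, 164]] [[388.0, -218.0], [374.0, -340.0], [415.0, -300.0], [454.0, -288.0], [459.0, -332.0], [447.0, -358.0], [591.0, -358.0], [605.0, -244.0], [596.0, -225.0], [416.0, -206.0]]
scene [[138, 127], [99, 177], [106, 189], [157, 202], [190, 150], [188, 138]] [[373.0, -382.0], [593.0, -400.0], [629.0, -361.0], [642.0, -215.0], [442.0, -194.0], [393.0, -215.0]]<stdin>:10: DeprecationWarning: Arrays of 2-dimensional vectors are deprecated. Use arrays of 3-dimensional vectors instead. (deprecated in NumPy 2.0)
```

```bash
python3 - <<'E'
from h import *
for n in ("w1","w2"):
    c=np.load(f"pics/{n}.npz"); C=cam(c,c)
    bl=[b for b in blobs(c["pixels"],*Y,2000) if b[1][0]<330 and b[1][1]<200]
    bl.sort(key=lambda b:b[1][0])
    for nm,b,right in (("A",bl[0],0),("B",bl[1],1)):
        m=b[0]; rows=np.arange(b[1][1]+8,b[1][1]+b[1][3]-10)
        for r in (right,1-right):
            px=[((np.flatnonzero(m[y]).max()+.5) if r else (np.flatnonzero(m[y]).min()-.5),y) for y in rows]
            P=onz(C,px,32 if r==right else 0); k=np.polyfit(P[:,1],P[:,0],1); res=np.std(P[:,0]-np.polyval(k,P[:,1]))
            print(n,nm,"top edge" if r==right else "foot edge","ang",np.degrees(np.arctan(-k[0])).round(1),"x at yA=-66,yB=-99:",np.polyval(k,-66 if nm=="A" else -99).round(1),"res",res.round(2))
        ys=np.flatnonzero(m.any(1)); e=[(np.flatnonzero(m[y]).mean(),y) for y in (ys[0],ys[-1])]
        print("   ends y",onz(C,e,32)[:,:2].round(1).tolist())
E
```

```text
w1 A top edge ang 3.6 x at yA=-66,yB=-99: 438.2 res 0.38
w1 A foot edge ang 3.8 x at yA=-66,yB=-99: 481.2 res 1.0
   ends y [[477.2, -17.1], [445.6, -115.0]]
w1 B top edge ang 16.3 x at yA=-66,yB=-99: 664.9 res 0.4
w1 B foot edge ang 15.9 x at yA=-66,yB=-99: 619.8 res 0.69
   ends y [[644.9, -49.5], [636.4, -152.3]]
w2 A top edge ang 3.4 x at yA=-66,yB=-99: 438.2 res 0.34
w2 A foot edge ang 4.5 x at yA=-66,yB=-99: 480.0 res 1.47
   ends y [[458.8, -24.6], [453.5, -116.6]]
w2 B top edge ang 16.3 x at yA=-66,yB=-99: 664.8 res 0.38
w2 B foot edge ang 12.1 x at yA=-66,yB=-99: 620.7 res 3.3
   ends y [[647.2, -49.8], [635.2, -151.8]]
```

A sits at about (460,-66) with its axis +3.6°, and B at about (642,-100) with its axis +16.3°. Widths of 43–45 mm and lengths of about 100 mm agree with the given sizes. I'll take A first.

```bash
python3 -m pendant '{"dp":[[0.0385,-0.024,0.036],[0.077,-0.048,0.073],[0.116,-0.071,0.11],[0.154,-0.095,0.146],[0.154,-0.095,0.146],[0.154,-0.095,0.146]],"rotation":[[0,0,-0.02],[0,0,-0.04],[0,0,-0.063],[0,0,-0.063],[0,0,-0.063],[0,0,-0.063]]}' 0.075; python3 w.py w3
python3 - <<'E'
from h import *
c=np.load("pics/w3.npz"); C=cam(c,c)
Rm=R.from_euler("xyz",c["tcp_rot"]).as_matrix()
print("tool x",Rm[:,0].round(3))
# expected outline of A's top
ctr=np.array([460,-66,0]); a=np.radians(3.6); ax=np.array([-np.sin(a),np.cos(a),0]); wx=np.array([np.cos(a),np.sin(a),0])
q=[ctr+s*48*ax+t*22*wx+[0,0,32] for s,t in ((1,-1),(1,1),(-1,1),(-1,-1))]
p=proj(C,q); print(p.round(1)); im=c["pixels"][:,:,::-1].copy(); cv2.polylines(im,[p.round().astype(int)],True,(0,0,255),1); cv2.imwrite("pics/w3o.png",im)
E
```

```text
time: 2.12
tool_pos: [461.2, -65.6, 81.6]
tcp_rot: [3.139, 0.001, 1.636]
contact_force: [-0.3, -0.4, 0.3]
grip_width: 75.3
finger_force: 0.0
2.125 [461.2 -65.6  81.6] [3.1393e+00 9.0000e-04 1.6356e+00]
tool x [-0.065  0.998 -0.001]
[[227.7 153. ]
 [284.5 153.1]
 [280.9 260.9]
 [231.2 260.9]]
```

View pics/w3o.png

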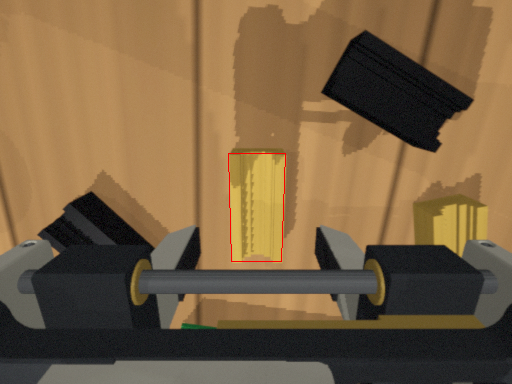

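The overlaid outline (228–284, 153–261) fits casting A's top, and the fingers straddle it clear of the black part. I'm descending, gripping, lifting and weighing.

```bash
python3 -m pendant '{"dp":[[0,0,0.045],[0,0,0.065],[0,0,0.0705],[0,0,0.0705],[0,0,0.0705]],"rotation":[[0,0,0],[0,0,0],[0,0,0],[0,0,0],[0,0,0]]}'
python3 -m pendant '{"dp":[[0,0,0],[0,0,0],[0,0,0],[0,0,0],[0,0,0],[0,0,0]],"rotation":[[0,0,0],[0,0,0],[0,0,0],[0,0,0],[0,0,0],[0,0,0]]}' 0.03
python3 -m pendant '{"dp":[[0,0,-0.03],[0,0,-0.08],[0,0,-0.13],[0,0,-0.17],[0,0,-0.18],[0,0,-0.18],[0,0,-0.18],[0,0,-0.18]],"rotation":[[0,0,0],[0,0,0],[0,0,0],[0,0,0],[0,0,0],[0,0,0],[0,0,0],[0,0,0]]}'
```

```text
time: 2.8
tool_pos: [461.0, -66.4, 11.3]
tcp_rot: [3.139, 0.001, 1.634]
contact_force: [-0.4, -0.3, -0.2]
grip_width: 75.4
finger_force: 0.0
time: 3.55
tool_pos: [460.4, -66.0, 10.4]
tcp_rot: [3.141, 0.0, 1.634]
contact_force: [1.8, -0.2, 2.1]
grip_width: 43.6
finger_force: 30.0
time: 4.55
tool_pos: [459.2, -65.7, 188.6]
tcp_rot: [-3.138, -0.001, 1.634]
contact_force: [0.5, -0.0, -8.2]
grip_width: 43.8
finger_force: 30.0
```

A weighs about 8.2 N (0.84 kg), so A is the solid one. Next I'll measure the plate and mate. First a rough position from the side view, so I can place the wrist camera.

```bash
python3 - <<'E'
from h import *
c=np.load("pics/side0.npz"); C=cam(c)
print("ledge",onz(C,[(277,235),(258,342)],45).round())
print("high",onz(C,[(230,207),(193,312)],103).round())
E
python3 -m pendant '{"dp":[[0.06,0,0],[0.12,0,0],[0.18,0,-0.02],[0.23,0.01,-0.05],[0.28,0.02,-0.09],[0.32,0.03,-0.13],[0.32,0.03,-0.13],[0.32,0.03,-0.13]],"rotation":[[0,0,0],[0,0,0],[0,0,0.02],[0,0,0.04],[0,0,0.063],[0,0,0.063],[0,0,0.063],[0,0,0.063]]}'; python3 w.py w4
```

```text
ledge [[468. 149.  45.]
 [431. 433.  45.]]
high [[581. 147. 103.]
 [551. 441. 103.]]
time: 5.55
tool_pos: [469.1, 254.8, 318.4]
tcp_rot: [-3.138, 0.002, 1.571]
contact_force: [0.4, -0.2, -9.6]
grip_width: 43.8
finger_force: 30.0
5.55 [469.1 254.8 318.4] [-3.1384e+00  1.9000e-03  1.5713e+00]
```

View pics/w4.png

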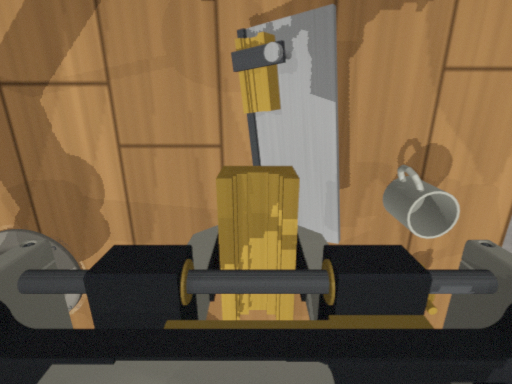

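w4 shows the plate (corners at about (335,8) and (338,240)), and the mate with its clamp (238–280, 30–112). The held casting hides the lower ledge. I'm shifting sideways for two clear views.

```bash
python3 -m pendant '{"dp":[[0,-0.05,0],[0.0,-0.10,0],[0.0,-0.10,0],[0.0,-0.10,0]],"rotation":[[0,0,0],[0,0,0],[0,0,0],[0,0,0]]}'; python3 w.py w5
python3 -m pendant '{"dp":[[0.06,0,0],[0.12,0,0],[0.12,0,0],[0.12,0,0]],"rotation":[[0,0,0],[0,0,0],[0,0,0],[0,0,0]]}'; python3 w.py w6
python3 - <<'E'
import cv2,numpy as np
a=[cv2.resize(cv2.imread(f"pics/{n}.png")[y:y+270,230:430],None,fx=2,fy=2,interpolation=cv2.INTER_CUBIC) for n,y in (("w5",0),("w6",60))]
cv2.imwrite("pics/w56.png",np.hstack(a))
E
```

```text
time: 6.1
tool_pos: [370.0, 254.5, 319.8]
tcp_rot: [-3.142, 0.001, 1.57]
contact_force: [0.9, 0.6, -8.6]
grip_width: 43.9
finger_force: 30.0
6.1 [370.  254.5 319.8] [-3.1416e+00  5.0000e-04  1.5698e+00]
time: 6.65
tool_pos: [370.4, 375.0, 319.0]
tcp_rot: [-3.14, 0.002, 1.571]
contact_force: [0.4, 0.7, -8.2]
grip_width: 43.8
finger_force: 30.0
6.65 [370.4 375.  319. ] [-3.1401e+00  2.0000e-03  1.5706e+00]
```

View pics/w56.png

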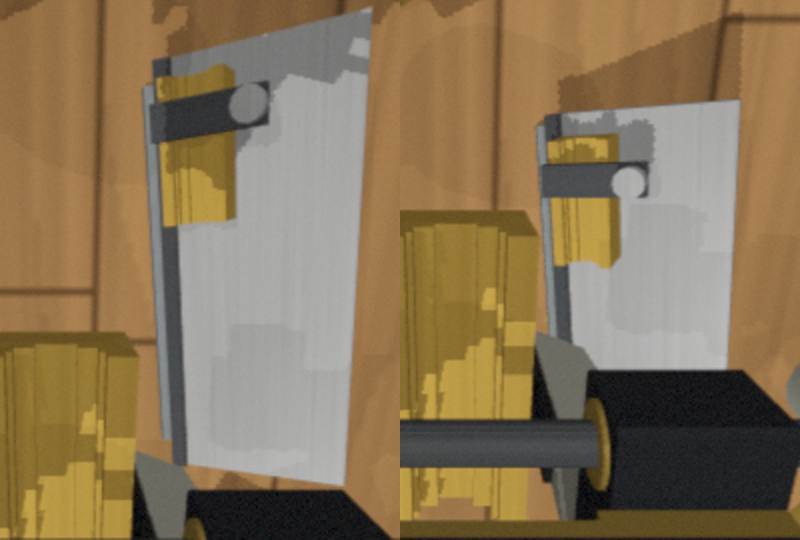

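w5 and w6 show the plate's high far corner at w5 (416,4.5) / w6 (400,109.5), and its high near corner at w5 (402,243) / w4 (338,240). The ledge's near inner end is at w5 (323.5,232.5). The mate's free-end top corners are at w5 (311,113.5) and (348,109).

```bash
python3 - <<'E'
from h import *
Cs={n:cam(np.load(f"pics/{n}.npz"),np.load(f"pics/{n}.npz")) for n in ("w4","w5","w6")}
Cs["side"]=cam(np.load("pics/side0.npz"))
F,e=tri([(Cs["w5"],(416,4.5)),(Cs["w6"],(400,109.5)),(Cs["w4"],(335,8))]); print("far high",F.round(1),e)
N,e=tri([(Cs["w5"],(402,243)),(Cs["w4"],(338.5,241))]); print("near high",N.round(1),e)
H=onz(Cs["w5"],[(416,4.5),(402,243)],103.5); H6=onz(Cs["w6"],[(400,109.5)],103.5); H4=onz(Cs["w4"],[(335,8),(338.5,241)],103.5); print(H.round(1),H6.round(1),H4.round(1),np.linalg.norm(H[0]-H[1]))
L=onz(Cs["w5"],[(323.5,232.5)],47.2); print("ledge near",L.round(1))
u=H[0]-H[1];u/=np.linalg.norm(u); yaw=np.arctan2(-u[0],u[1]); print("yaw deg",np.degrees(yaw))
# plate surface mask line fits in w5: ledge inner edge & high edge
im=np.load("pics/w5.npz")["pixels"]; g=im.astype(int); 
for y in (20,40,130,150,170,190,210,225):
    print(y,[tuple(p) for p in im[y,300:330:3].tolist()] if y in (150,) else "", g[y,300:425].mean(1).astype(int)[::4].tolist() if y==150 else "")
E
```

```text
far high [562.6 450.5  95.7] 2.018053717835717
near high [593.6 134.6 104.9] 2.0944600737868786
[[559.  450.2 103.5]
 [594.9 131.4 103.5]] [[558.8 450.8 103.5]] [[560.5 446.2 103.5]
 [593.8 136.2 103.5]] 320.75073296370294
ledge near [[486.6 121.3  47.2]]
yaw deg 6.437051935071648
20  
40  
130  
150 [(163, 125, 75), (167, 124, 78), (158, 123, 85), (137, 142, 142), (93, 95, 95), (70, 73, 74), (66, 70, 71), (164, 164, 162), (170, 170, 168), (168, 167, 166)] [121, 125, 137, 94, 72, 115, 169, 165, 167, 164, 171, 168, 168, 169, 170, 170, 170, 169, 166, 170, 171, 168, 170, 173, 171, 171, 174, 120, 121, 119, 115, 115]
170  
190  
210  
225
```

```bash
cat > plate.py <<'E'
from h import *
def frame(ox,oy,yaw):
    h=np.array([np.cos(yaw),np.sin(yaw),0]); y=np.array([-np.sin(yaw),np.cos(yaw),0]); s,c=.5,np.sqrt(.75)
    x=c*h+s*np.array([0,0,1]); z=np.cross(x,y); T=np.eye(4); T[:3,:3]=np.c_[x,y,z]; T[:3,3]=[ox,oy,42]; return T
def onplate(C,px,T,z):
    o,v=rays(C,px); o=(o-T[:3,3])@T[:3,:3]; v=v@T[:3,:3]; return o+v*((z-o[2])/v[:,2])[:,None]
E
python3 - <<'E'
from plate import *
W={n:np.load(f"pics/{n}.npz") for n in ("w4","w5","w6")}; Cs={n:cam(W[n],W[n]) for n in W}
im=W["w5"]["pixels"].astype(int); sat=im.max(2)-im.min(2); g=im.mean(2)
hi=[];le=[]
for y in range(122,226,3):
    r=np.flatnonzero(sat[y,370:430]>30); hi.append((370+r[0]-.5,y))
    s=g[y,300:350]; d=np.diff(s); k=np.argmax(d[5:])+5; le.append((300+k+.5,y))
for y in range(30,120,3):
    r=np.flatnonzero(sat[y,380:440]>30); hi.append((380+r[0]-.5,y))
ph=onz(Cs["w5"],hi,103.5); pl=onz(Cs["w5"],le,47.2)
out=[]
for p in (ph,pl):
    k=np.polyfit(p[:,1],p[:,0],1); out.append(k); print("yaw",np.degrees(np.arctan(-k[0])).round(2),"x at y=280",np.polyval(k,280).round(2),"res",np.std(p[:,0]-np.polyval(k,p[:,1])).round(2))
yaw=np.arctan(-out[0][0])
# mid of length from corners
yc=np.array([np.sin(-yaw),np.cos(yaw)])
mid=np.array([577.,290.8]); mid[0]=np.polyval(out[0],mid[1])
o=mid-106.5*np.array([np.cos(yaw),np.sin(yaw)]); print("origin",o.round(1))
T=frame(*o,yaw); np.save("T.npy",T)
print("ledge in plate frame",onplate(Cs["w5"],le[::8],T,6).round(1).tolist())
# mate free end columns
for n,y0,y1 in (("w5",85,125),("w6",165,205),("w4",90,125)):
    im=W[n]["pixels"]; m=cv2.inRange(cv2.cvtColor(im,cv2.COLOR_RGB2HSV),np.array(Y[0]),np.array(Y[1]))>0
    cols={"w5":range(310,352,2),"w6":range(303,344,2),"w4":range(240,284,2)}[n]
    px=[]
    for x in cols:
        r=np.flatnonzero(m[y0:y1,x])
        if len(r): px.append((x,y0+r[-1]+.5))
    print(n,[(p[0],round(p[1],1),a.round(1).tolist()) for p,a in zip(px,onplate(Cs[n],px,T,32)[:,:2])])
E
```

```text
yaw 6.47 x at y=280 577.75 res 0.4
yaw 6.39 x at y=280 468.8 res 0.51
origin [470.7 278.8]
ledge in plate frame [[0.6, 32.4, 6.0], [2.1, -4.9, 6.0], [0.5, -44.2, 6.0], [0.4, -85.9, 6.0], [0.4, -130.1, 6.0]]
w5 [(312, np.float64(112.5), [0.0, 48.9]), (314, np.float64(112.5), [3.0, 48.7]), (316, np.float64(112.5), [6.0, 48.4]), (318, np.float64(111.5), [9.0, 49.6]), (320, np.float64(111.5), [11.9, 49.3]), (322, np.float64(111.5), [14.8, 49.1]), (324, np.float64(110.5), [17.7, 50.2]), (326, np.float64(110.5), [20.6, 49.9]), (328, np.float64(110.5), [23.4, 49.7]), (330, np.float64(110.5), [26.2, 49.5]), (332, np.float64(110.5), [29.0, 49.2]), (334, np.float64(110.5), [31.8, 49.0]), (336, np.float64(109.5), [34.6, 50.1]), (338, np.float64(110.5), [37.3, 48.5]), (340, np.float64(109.5), [40.0, 49.6]), (342, np.float64(109.5), [42.7, 49.4]), (344, np.float64(108.5), [45.4, 50.4]), (346, np.float64(108.5), [48.1, 50.2])]
w6 [(307, np.float64(190.5), [-0.5, 50.4]), (309, np.float64(192.5), [2.6, 47.3]), (311, np.float64(192.5), [5.9, 47.5]), (313, np.float64(191.5), [9.3, 49.4]), (315, np.flo
[... 568 characters left out ...]
(113.5), [-0.6, 47.7]), (246, np.float64(112.5), [3.0, 48.8]), (248, np.float64(112.5), [6.4, 48.5]), (250, np.float64(112.5), [9.7, 48.2]), (252, np.float64(111.5), [13.3, 49.3]), (254, np.float64(111.5), [16.5, 49.1]), (256, np.float64(111.5), [19.8, 48.8]), (258, np.float64(110.5), [23.2, 49.9]), (260, np.float64(110.5), [26.4, 49.6]), (262, np.float64(110.5), [29.6, 49.3]), (264, np.float64(110.5), [32.8, 49.1]), (266, np.float64(110.5), [35.9, 48.8]), (268, np.float64(110.5), [39.0, 48.5]), (270, np.float64(110.5), [42.1, 48.3]), (272, np.float64(109.5), [45.3, 49.3]), (274, np.float64(108.5), [48.4, 50.4]), (276, np.float64(108.5), [51.4, 50.1]), (278, np.float64(108.5), [54.4, 49.8])]
```

The plate fits well: 320.7 mm long, yaw 6.43°, ledge within 0.6 mm of the model. The mate's free end is at plate y ≈ 49, so the casting centre should go to about y = 1, x = 22. Next I'll check how the casting sits in the grip and compute the move.

```bash
cat > goto.py <<'E'
import sys; from plate import *
def plan(cur,target_plate):
    """cur: 4x4 commanded tool pose; target TCP in plate coords -> dp (m, tool axes), rotvec"""
    T=np.load("T.npy"); P=T[:3,:3]; Rt=np.c_[P[:,1],P[:,0],-P[:,2]]; p=T[:3,3]+P@np.array(target_plate,float)
    return p, (cur[:3,:3].T@(p-cur[:3,3])/1000).round(4), R.from_matrix(cur[:3,:3].T@Rt).as_rotvec().round(4)
def pose(p,rpy):
    B=np.eye(4);B[:3,:3]=R.from_euler("xyz",rpy).as_matrix();B[:3,3]=p;return B
E
python3 - <<'E'
from goto import *
cur=pose([369.8,375.3,320.2],[np.pi,0,np.pi/2])
for t in ([26.5,-11,130],[26.5,-11,20]): print(plan(cur,t))
# casting end in the grip, tool frame
c=np.load("pics/w6.npz"); K,d,_=cam(c,c); Ct=(K,d,np.array(c["T_tool_cam"]))
print("expected end top edge / foot edge px",proj(Ct,[[48,-22,-21.5],[48,22,-21.5],[48,-22,10.5],[48,22,10.5],[48,0,10.5]]).round(1).tolist())
im=c["pixels"]; m=cv2.inRange(cv2.cvtColor(im,cv2.COLOR_RGB2HSV),np.array(Y[0]),np.array(Y[1]))>0
print([(x,100+np.flatnonzero(m[100:300,x])[0]) for x in range(220,298,8)], [(y,np.flatnonzero(m[y,150:330])[[0,-1]]+150) for y in (172,190,210,225)])
print(im[160:200:2,240].tolist())
E
```

```text
(array([430.16496494, 263.12126632, 167.83330249]), array([-0.1122,  0.0604,  0.1524]), array([-0.523 ,  0.0296, -0.1104]))
(array([484.81425862, 269.32245175,  72.57050808]), array([-0.106 ,  0.115 ,  0.2476]), array([-0.523 ,  0.0296, -0.1104]))
expected end top edge / foot edge px [[216.0, 176.3], [299.9, 176.3], [223.3, 163.4], [292.4, 163.4], [257.8, 163.4]]
[(220, np.int64(173)), (228, np.int64(165)), (236, np.int64(166)), (244, np.int64(166)), (252, np.int64(166)), (260, np.int64(166)), (268, np.int64(166)), (276, np.int64(165)), (284, np.int64(166)), (292, np.int64(168))] [(172, array([221, 329])), (190, array([217, 329])), (210, array([217, 297])), (225, array([218, 297]))]
[[158, 119, 76], [159, 119, 74], [154, 114, 69], [107, 86, 39], [105, 84, 34], [104, 82, 29], [109, 86, 35], [151, 121, 55], [143, 114, 49], [141, 113, 51], [142, 115, 52], [140, 111, 43], [138, 110, 42], [142, 114, 49], [141, 112, 50], [141, 112, 52], [140, 112, 48], [139, 113, 46], [140, 111, 48], [139, 111, 50]]
```

The casting sits square in the grip, with its centre about 1.4 mm short in tool x. I'm moving to the hover pose above the plate with the tilt.

```bash
python3 -m pendant '{"dp":[[-0.0224,0.0121,0.0305],[-0.0449,0.0242,0.061],[-0.0673,0.0362,0.0914],[-0.0898,0.0483,0.1219],[-0.1122,0.0604,0.1524],[-0.1122,0.0604,0.1524],[-0.1122,0.0604,0.1524]],"rotation":[[-0.1046,0.0059,-0.0221],[-0.2092,0.0118,-0.0442],[-0.3138,0.0178,-0.0662],[-0.4184,0.0237,-0.0883],[-0.523,0.0296,-0.1104],[-0.523,0.0296,-0.1104],[-0.523,0.0296,-0.1104]]}'; python3 - <<'E'
from goto import *; from plant import get_obs
o=get_obs(); T=np.load("T.npy"); B=pose(o["tool_pos"],o["tcp_rot"])
print("TCP in plate",(T[:3,:3].T@(B[:3,3]-T[:3,3])).round(2)); print((T[:3,:3].T@B[:3,:3]).round(3), o["joint_positions"].round(2))
E
python3 w.py w7
```

```text
time: 7.58
tool_pos: [431.8, 263.2, 169.6]
tcp_rot: [2.616, -0.001, 1.681]
contact_force: [0.8, 0.7, -8.2]
grip_width: 43.7
finger_force: 30.0
TCP in plate [ 28.84 -11.1  130.71]
[[ 0.003  1.     0.002]
 [ 1.    -0.003 -0.   ]
 [-0.     0.002 -1.   ]] [ 0.52  0.19  2.07 -0.48  0.44  0.8 ]
7.575 [431.8 263.2 169.6] [ 2.6160e+00 -1.2000e-03  1.6814e+00]
```

View pics/w7.png

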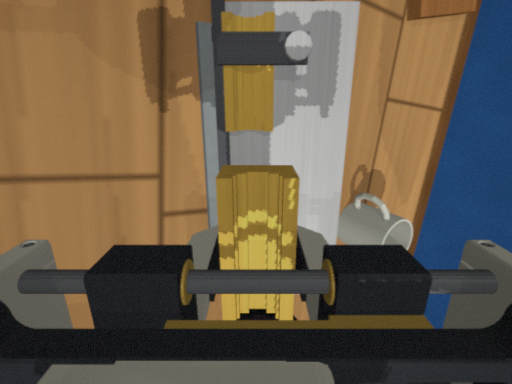

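w7 looks square to the plate: mate at columns 222–274, its free end at row 130, and the ledge edge at about column 229. The held casting is parallel to it. I'll check the relative offset from this view, then descend.

```bash
python3 - <<'E'
from plate import *
c=np.load("pics/w7.npz"); C=cam(c,c); T=np.load("T.npy"); im=c["pixels"]; g=im.astype(int).mean(2)
m=cv2.inRange(cv2.cvtColor(im,cv2.COLOR_RGB2HSV),np.array(Y[0]),np.array(Y[1]))>0
px=[(np.flatnonzero(m[y,190:300])[[0,-1]]+190) for y in range(80,126,8)]; print([p.tolist() for p in px])
for i,(a,b) in enumerate(px[::2]): print("mate sides x at z32",onplate(C,[(a-.5,80+16*i),(b+.5,80+16*i)],T,32).round(1)[:,:2].tolist())
e=[(x,100+np.flatnonzero(m[100:145,x])[-1]+.5) for x in range(226,272,6)]; print("end",e[0],onplate(C,e,T,32)[:,:2].round(1).tolist())
for y in (140,150,160): 
    k=np.argmax(np.diff(g[y,215:250]))+215; print("ledge",k,g[y,205:240:2].astype(int).tolist(),onplate(C,[(k+.5,y)],T,6).round(1).tolist())
hx=[(330+np.flatnonzero((im[y,330:380].astype(int).max(1)-im[y,330:380].min(1))>30)[0]-.5,y) for y in (60,100,140)]
print("high",onplate(C,hx,T,0)[:,:2].round(1).tolist())
E
```

```text
[[224, 272], [224, 272], [225, 272], [225, 272], [225, 272], [225, 272]]
mate sides x at z32 [[-0.2, 92.8], [43.0, 92.7]]
mate sides x at z32 [[0.1, 79.5], [43.2, 79.3]]
mate sides x at z32 [[-0.4, 65.7], [43.4, 65.5]]
end (226, np.float64(131.5)) [[0.3, 48.2], [5.9, 49.1], [11.5, 50.0], [17.1, 50.0], [22.7, 49.9], [28.3, 49.9], [33.9, 49.9], [39.5, 49.0]]
ledge 229 [125, 137, 134, 136, 136, 135, 113, 83, 86, 87, 74, 60, 89, 129, 133, 137, 135, 133] [[0.7, 37.0, 6.0]]
ledge 229 [112, 135, 139, 138, 136, 138, 124, 83, 85, 83, 85, 60, 78, 132, 133, 135, 134, 133] [[0.3, 26.6, 6.0]]
ledge 229 [103, 133, 133, 135, 134, 134, 129, 85, 82, 84, 86, 69, 72, 131, 134, 134, 131, 130] [[-0.0, 15.9, 6.0]]
high [[123.3, 112.9], [123.2, 76.0], [123.1, 35.8]]
```

```bash
python3 -m pendant '{"dp":[[0,0,0.04],[0,0,0.08],[0,0,0.1],[0,0,0.1],[0,0,0.1],[0,0,0.1]],"rotation":[[0,0,0],[0,0,0],[0,0,0],[0,0,0],[0,0,0],[0,0,0]]}'; cat > st.py <<'E'
from goto import *; from plant import get_obs
o=get_obs(); T=np.load("T.npy"); B=pose(o["tool_pos"],o["tcp_rot"])
print("TCP in plate",(T[:3,:3].T@(B[:3,3]-T[:3,3])).round(2),"F plate",(T[:3,:3].T@o["contact_force"]).round(1),"M",(T[:3,:3].T@o["moment"]).round(2),"rot err",R.from_matrix(T[:3,:3].T@B[:3,:3]@np.array([[0,1,0],[1,0,0],[0,0,-1]])).as_rotvec().round(3))
E
python3 st.py
```

```text
time: 8.38
tool_pos: [480.7, 273.6, 89.1]
tcp_rot: [2.624, 0.009, 1.678]
contact_force: [-0.2, 1.1, -8.4]
grip_width: 43.8
finger_force: 30.0
TCP in plate [31.66 -6.28 36.06] F plate [-4.3  1.1 -7.2] M [ 0.05  1.02 -0.06] rot err [-0.011  0.006 -0.   ]
```

```bash
python3 -m pendant '{"dp":[[0,0,0],[0,0,0]],"rotation":[[0,0,0],[0,0,0]]}' >/dev/null; python3 st.py; python3 -c "
from plant import get_obs; o=get_obs(); print(o['joint_positions'].round(3),o['dq'].round(3))"
```

```text
TCP in plate [30.97 -6.51 35.45] F plate [-4.5  0.  -6.9] M [0.02 1.08 0.04] rot err [-0.011  0.007 -0.   ]
[ 0.49   0.41   2.041 -0.758  0.283  1.07 ] [-0.001  0.006  0.001 -0.001 -0.001  0.001]
```

Joint 5 is at its lower limit (0.283), so this exact tool tilt can't be reached low down. I'll back off, fit the arm's kinematics from measured samples, and look for a tool lean about the closing axis that does reach.

```bash
cat > s.py <<'E'
from plant import get_obs; import json
o=get_obs(); open("samp.txt","a").write(json.dumps([o["joint_positions"].tolist(),o["tool_pos"].tolist(),o["tcp_rot"].tolist()])+"\n")
E
python3 s.py
python3 -m pendant '{"dp":[[0,0,-0.04],[0,0,-0.08],[0,0,-0.1],[0,0,-0.1],[0,0,-0.1]],"rotation":[[0,0,0],[0,0,0],[0,0,0],[0,0,0],[0,0,0]]}' >/dev/null; python3 s.py; python3 st.py
python3 -m pendant '{"dp":[[-0.05,0,-0.03],[-0.05,0,-0.03],[-0.05,0,-0.03]],"rotation":[[0.1,0.1,0],[0.1,0.2,0],[0.1,0.2,0]]}' >/dev/null; python3 s.py
cat > kin.py <<'E'
import numpy as np, json
from scipy.spatial.transform import Rotation as R
from scipy.optimize import least_squares
def fk(q,k):
    d1,a1,a2,a3,d4,d6=k
    r=lambda ax,t:R.from_euler(ax,t).as_matrix()
    A=r('z',q[0]); p=np.array([0,0,d1])+A@[a1,0,0]
    A=A@r('y',q[1]); p=p+A@[0,0,a2]
    A=A@r('y',q[2]); p=p+A@[a3,0,d4]
    A=A@r('z',q[3])@r('y',q[4]); A=A@r('z',q[5]); p=p+A@[0,0,d6]
    return p,A
S=[json.loads(l) for l in open("samp.txt")]
S.append([[-0.14599,.342738,1.524983,0,1.275381,-.146005],[525.019,.019,226.741],[np.pi,0,np.pi/2]])
f=lambda k:np.concatenate([fk(s[0],k)[0]-s[1] for s in S])
best=min((least_squares(f,[d1,60,a2,30,d4,200]) for d1 in(150,400) for a2 in (250,450) for d4 in (250,450)),key=lambda r:r.cost)
K=best.x
if __name__=="__main__":
    print(K.round(1),f(K).round(1))
    for s in S: print(R.from_matrix(fk(s[0],K)[1].T@R.from_euler('xyz',s[2]).as_matrix()).as_rotvec().round(3))
E
python3 kin.py
```

```text
TCP in plate [ 31.02  -5.69 134.49] F plate [-4.   0.8 -7.8] M [-0.02  1.03 -0.04] rot err [-0.012  0.009  0.   ]
[ -54.6  168.4  335.1 -109.4  216.5   70.6] [ 17.  -23.6   5.8   6.  -23.3  -7.   27.3 -96.6  -3.8 -10.6 -75.7   5. ]
[-0.     0.     1.571]
[-0.    -0.     1.571]
[-0.     0.     1.571]
[-1.000e-03 -1.000e-03  1.571e+00]
```

```bash
sed -i 's/d1,a1,a2,a3,d4,d6=k/d1,a1,a2,a3,d4,d6,b=k/; s/A@\[a1,0,0\]/A@[a1,b,0]/; s/d4,200\]/d4,200,76]/' kin.py; python3 kin.py
```

```text
[223.1  -1.1 506.7  46.4 380.9 317.9  76.4] [-0.1 -0.  -0.2  0.   0.   0.1  0.1 -0.   0.2 -0.  -0.  -0.2]
[-0.     0.     1.571]
[-0.    -0.     1.571]
[-0.     0.     1.571]
[-1.000e-03 -1.000e-03  1.571e+00]
```

```bash
cat > ik.py <<'E'
from kin import *; from goto import *
LO=np.array([-2.53,-.77,.04,-1,.28,-3.11]);HI=np.array([2.53,2.02,2.7,4.14,2.66,3.11])
T=np.load("T.npy"); P=T[:3,:3]; TO=R.from_euler('z',np.pi/2).as_matrix()
def solve(p,Rt,q0):
    g=lambda q:np.r_[(fk(q,K)[0]-p)/100,R.from_matrix(Rt.T@fk(q,K)[1]@TO).as_rotvec()]
    best=None
    for q4 in (q0[3],-.8,0,1.5,3,4):
        r=least_squares(g,np.clip(np.r_[q0[:3],q4,q0[4:]],LO+.01,HI-.01),bounds=(LO,HI))
        if best is None or r.cost<best.cost: best=r
    return best.x,best.cost
def target(x,y,z,lean,err=0,flip=0):
    Rt=np.c_[P[:,1],P[:,0],-P[:,2]]@R.from_euler('y',lean,degrees=True).as_matrix()
    Rt=R.from_rotvec(np.radians(err)*P[:,1]).as_matrix()@Rt@R.from_euler('z',flip,degrees=True).as_matrix()
    return T[:3,3]+P@np.array([x,y,z]),Rt
if __name__=="__main__":
    q0=np.array([.49,.41,2.04,-.7,.3,1.0])
    for lean,err,flip in [(l,0,f) for l in (-30,-25,-20,-15,-10,-5,0,5,10,15,20,25,30,40) for f in (0,180)]+[(0,e,0) for e in (-3,3,-5,5,-8,8)]:
        q,c=solve(*target(23,1,12,lean,err,flip),q0+np.r_[0,0,0,0,0,-np.radians(flip)])
        m=np.minimum(q-LO,HI-q)
        if c<.05 : print(lean,err,flip,"cost %.5f"%c,q.round(2),"margin",m.min().round(2))
E
python3 ik.py
```

```text
-30 0 0 cost 0.00000 [ 0.77  0.67  1.75 -0.96  0.94  1.47] margin 0.04
-30 0 180 cost 0.00000 [ 0.77  0.67  1.75 -0.96  0.94 -1.67] margin 0.04
-25 0 0 cost 0.00000 [ 0.74  0.63  1.8  -0.97  0.83  1.47] margin 0.03
-25 0 180 cost 0.00000 [ 0.74  0.63  1.8  -0.97  0.83 -1.68] margin 0.03
-20 0 0 cost 0.00000 [ 0.7   0.59  1.86 -0.98  0.72  1.45] margin 0.02
-20 0 180 cost 0.00000 [ 0.7   0.59  1.86 -0.98  0.72 -1.69] margin 0.02
-15 0 0 cost 0.00000 [ 0.66  0.55  1.91 -0.99  0.6   1.43] margin 0.01
-15 0 180 cost 0.00000 [ 0.66  0.55  1.91 -0.99  0.6  -1.71] margin 0.01
-10 0 0 cost 0.00000 [ 0.61  0.52  1.96 -1.    0.48  1.41] margin 0.0
-10 0 180 cost 0.00000 [ 0.61  0.52  1.96 -1.    0.48 -1.73] margin 0.0
-5 0 0 cost 0.00000 [ 0.56  0.49  2.01 -1.    0.36  1.37] margin 0.0
-5 0 180 cost 0.00000 [ 0.56  0.49  2.01 -1.    0.36 -1.78] margin 0.0
0 0 0 cost 0.00050 [ 0.51  0.47  2.03 -0.9   0.28  1.23] margin 0.0
0 0 180 cost 0.00050 [ 0.51  0.47  2.03 -0.9   0.28 -1.91] margin 0.0
5 0 0 cost 0.00508 [ 0.46  0.46  2.   -0.48  0.28  0.78] margin 0.0
5 0 180 cost 0.00508 [ 0.46  0.46  2
[... 557 characters left out ...]
0.42 1.48] margin 0.14
30 0 0 cost 0.00000 [ 0.09  0.51  2.17  1.66  0.54 -1.7 ] margin 0.26
30 0 180 cost 0.00000 [0.09 0.51 2.17 1.66 0.54 1.44] margin 0.26
40 0 0 cost 0.00000 [-0.03  0.59  2.16  1.59  0.76 -1.76] margin 0.48
40 0 180 cost 0.00000 [-0.03  0.59  2.16  1.59  0.76  1.38] margin 0.48
0 -3 0 cost 0.00182 [ 0.52  0.47  2.03 -1.    0.28  1.34] margin 0.0
0 3 0 cost 0.00000 [ 0.48  0.47  2.01 -0.65  0.28  0.96] margin 0.0
0 -5 0 cost 0.00230 [0.52 0.49 2.16 4.14 0.28 2.49] margin 0.0
0 5 0 cost 0.00000 [ 0.47  0.47  1.98 -0.5   0.32  0.81] margin 0.04
0 -8 0 cost 0.00025 [0.52 0.49 2.16 4.14 0.28 2.49] margin 0.0
0 8 0 cost 0.00000 [ 0.46  0.47  1.94 -0.35  0.38  0.65] margin 0.1
```

```bash
python3 - <<'E'
from ik import *
q0=np.array([.55,.5,2.0,-.9,.4,1.3])
for z in (12,50,100):
  for lean in (-6,-10,-15):
    for err in (0,1,2,3):
        for x in (23,):
            q,c=solve(*target(x,-8,z,lean,err),q0); m=np.minimum(q-LO,HI-q)
            print(z,lean,err,"%.5f"%c,q.round(2),"q4 margin",m[3].round(3),"q5",m[4].round(3))
E
```

```text
12 -6 0 0.00001 [ 0.55  0.49  2.01 -1.    0.37  1.36] q4 margin 0.0 q5 0.088
12 -6 1 0.00000 [ 0.54  0.49  2.   -0.94  0.38  1.3 ] q4 margin 0.06 q5 0.095
12 -6 2 0.00000 [ 0.54  0.49  1.99 -0.87  0.39  1.22] q4 margin 0.13 q5 0.106
12 -6 3 0.00000 [ 0.53  0.49  1.98 -0.8   0.4   1.15] q4 margin 0.196 q5 0.119
12 -10 0 0.00001 [ 0.59  0.51  1.97 -1.    0.47  1.39] q4 margin 0.0 q5 0.187
12 -10 1 0.00000 [ 0.59  0.51  1.97 -0.96  0.47  1.35] q4 margin 0.042 q5 0.193
12 -10 2 0.00000 [ 0.58  0.51  1.95 -0.9   0.48  1.29] q4 margin 0.097 q5 0.202
12 -10 3 0.00000 [ 0.58  0.51  1.94 -0.85  0.49  1.23] q4 margin 0.15 q5 0.213
12 -15 0 0.00000 [ 0.64  0.54  1.93 -1.    0.59  1.43] q4 margin 0.0 q5 0.306
12 -15 1 0.00000 [ 0.64  0.54  1.92 -0.96  0.59  1.39] q4 margin 0.037 q5 0.312
12 -15 2 0.00000 [ 0.63  0.54  1.91 -0.92  0.6   1.34] q4 margin 0.079 q5 0.32
12 -15 3 0.00000 [ 0.63  0.54  1.89 -0.88  0.61  1.29] q4 margin 0.12 q5 0.329
50 -6 0 0.00000 [ 0.57  0.4   2.03 -0.88  0.42  1.24] q4 margin 0.122 q5 0.138
50 -6 1 0.00000 [ 0.56  0.4   2.01 -0.82  0.43  1.18] q4 margin 0.184 q5 0.1
[... 1065 characters left out ...]
.3   1.99 -0.6   0.55  0.96] q4 margin 0.399 q5 0.271
100 -10 0 0.00000 [ 0.64  0.32  2.   -0.79  0.6   1.19] q4 margin 0.213 q5 0.317
100 -10 1 0.00000 [ 0.64  0.32  1.98 -0.75  0.61  1.14] q4 margin 0.252 q5 0.329
100 -10 2 0.00000 [ 0.63  0.32  1.97 -0.71  0.62  1.1 ] q4 margin 0.29 q5 0.342
100 -10 3 0.00000 [ 0.62  0.32  1.96 -0.67  0.64  1.06] q4 margin 0.326 q5 0.355
100 -15 0 0.00000 [ 0.69  0.36  1.95 -0.83  0.71  1.26] q4 margin 0.171 q5 0.431
100 -15 1 0.00000 [ 0.69  0.36  1.94 -0.8   0.72  1.22] q4 margin 0.204 q5 0.441
100 -15 2 0.00000 [ 0.68  0.36  1.93 -0.76  0.73  1.19] q4 margin 0.235 q5 0.451
100 -15 3 0.00000 [ 0.68  0.36  1.92 -0.73  0.74  1.15] q4 margin 0.266 q5 0.463
```

The kinematic fit is good to about 0.2 mm. The placement works with the tool leaned 10° about its closing axis (body towards +y, still clear of the clamp) plus about 1.5° of tilt slack. I'll set the casting back on the bench at its old clear spot and regrip it with that lean.

```bash
cat > d.py <<'E'
# step from measured pose to a target: prints dp, rotvec
from ik import *; from plant import get_obs
def step(p,Rt,o=None):
    o=o or get_obs(); B=pose(o["tool_pos"],o["tcp_rot"]).copy()
    dp=(B[:3,:3].T@(np.array(p,float)-B[:3,3])/1000); rv=R.from_matrix(B[:3,:3].T@Rt).as_rotvec()
    q,c=solve(np.array(p,float),Rt,o["joint_positions"]); m=np.minimum(q-LO,HI-q)
    print("dp",dp.round(4),"|",np.linalg.norm(dp).round(3),"rot",rv.round(4),"|",np.degrees(np.linalg.norm(rv)).round(1),"ik cost %.5f"%c,q.round(2),"min margin",m.min().round(2),"max dq",abs(q-o["joint_positions"]).max().round(2))
E
python3 -c "
from d import *
Rt=R.from_euler('xyz',[np.pi,0,1.6336]).as_matrix()
step([460,-66,110],Rt); step([460,-66,11],Rt)"
```

```text
dp [-0.2958 -0.028   0.0358] | 0.299 rot [ 0.3992 -0.159   0.0867] | 25.1 ik cost 0.00000 [-0.31  0.37  1.85  0.    0.92 -0.37] min margin 0.64 max dq 0.56
dp [-0.3094 -0.0669  0.1258] | 0.341 rot [ 0.3992 -0.159   0.0867] | 25.1 ik cost 0.00000 [-0.31  0.54  1.94  0.    0.66 -0.37] min margin 0.38 max dq 0.56
```

```bash
python3 -m pendant '{"dp":[[-0.05,-0.005,0],[-0.1,-0.01,0.005],[-0.15,-0.015,0.01],[-0.2,-0.02,0.02],[-0.25,-0.025,0.03],[-0.2958,-0.028,0.0358],[-0.2958,-0.028,0.0358],[-0.2958,-0.028,0.0358]],"rotation":[[0.08,-0.032,0.017],[0.16,-0.064,0.035],[0.24,-0.095,0.052],[0.32,-0.127,0.069],[0.3992,-0.159,0.0867],[0.3992,-0.159,0.0867],[0.3992,-0.159,0.0867],[0.3992,-0.159,0.0867]]}'
python3 -c "
from d import *
Rt=R.from_euler('xyz',[np.pi,0,1.6336]).as_matrix()
step([460,-66,11],Rt)"
```

```text
time: 10.62
tool_pos: [460.1, -65.5, 110.7]
tcp_rot: [3.14, 0.0, 1.631]
contact_force: [-0.8, 0.6, -7.8]
grip_width: 43.7
finger_force: 30.0
dp [-0.0004 -0.0004  0.0997] | 0.1 rot [ 0.002   0.0003 -0.0025] | 0.2 ik cost 0.00000 [-0.31  0.54  1.94 -0.    0.66 -0.37] min margin 0.38 max dq 0.26
```

```bash
python3 -m pendant '{"dp":[[0,0,0.05],[0,0,0.09],[0,0,0.098],[0,0,0.0995],[0,0,0.0995],[0,0,0.0995]],"rotation":[[0,0,0],[0,0,0],[0,0,0],[0,0,0],[0,0,0],[0,0,0]]}'
python3 -m pendant '{"dp":[[0,0,0],[0,0,0],[0,0,0],[0,0,0],[-0.0015,0,-0.001],[-0.003,0,-0.0015],[-0.003,0,-0.0015],[-0.003,0,-0.0015]],"rotation":[[0,0,0],[0,0,0],[0,0,0],[0,0,0],[0,-0.0873,0],[0,-0.1745,0],[0,-0.1745,0],[0,-0.1745,0]]}' 0.065
python3 -m pendant '{"dp":[[0,0,0],[0,0,0],[0,0,0],[0,0,0],[0,0,0]],"rotation":[[0,0,0],[0,0,0],[0,0,0],[0,0,0],[0,0,0]]}' 0.03
python3 - <<'E'
from ik import *; from plant import get_obs
print(R.from_euler("xyz",get_obs()["tcp_rot"]).as_matrix().round(3))
E
```

```text
time: 11.38
tool_pos: [461.6, -65.5, 13.4]
tcp_rot: [3.136, 0.002, 1.632]
contact_force: [0.5, -0.0, -8.4]
grip_width: 43.5
finger_force: 30.0
time: 12.38
tool_pos: [461.0, -68.2, 13.6]
tcp_rot: [3.138, 0.174, 1.632]
contact_force: [-0.9, -0.2, 0.4]
grip_width: 65.0
finger_force: 0.0
time: 13.0
tool_pos: [461.2, -68.6, 13.7]
tcp_rot: [3.138, 0.175, 1.632]
contact_force: [1.6, -3.0, -0.8]
grip_width: 43.6
finger_force: 30.0
[[-0.06   0.998  0.015]
 [ 0.983  0.061 -0.174]
 [-0.174  0.004 -0.985]]
```

```bash
python3 -m pendant '{"dp":[[0,0,-0.03],[0,0,-0.08],[0,0,-0.13],[0,0,-0.17],[0,0,-0.17],[0,0,-0.17]],"rotation":[[0,0,0],[0,0,0],[0,0,0],[0,0,0],[0,0,0],[0,0,0]]}'
python3 -c "
from d import *
for z in (110,60,30,13): step(*target(26.5,-12,z,-10,1.5))"
```

```text
time: 13.75
tool_pos: [456.7, -38.6, 178.6]
tcp_rot: [-3.14, 0.174, 1.632]
contact_force: [-0.6, 0.0, -8.0]
grip_width: 43.8
finger_force: 30.0
dp [ 0.3026  0.002  -0.0246] | 0.304 rot [-0.4998  0.0122  0.0365] | 28.7 ik cost 0.00000 [ 0.63  0.3   1.98 -0.7   0.63  1.09] min margin 0.3 max dq 1.19
dp [0.3113 0.0271 0.0178] | 0.313 rot [-0.4998  0.0122  0.0365] | 28.7 ik cost 0.00000 [ 0.6   0.4   1.97 -0.81  0.54  1.19] min margin 0.19 max dq 1.29
dp [0.3166 0.0421 0.0432] | 0.322 rot [-0.4998  0.0122  0.0365] | 28.7 ik cost 0.00000 [ 0.58  0.47  1.97 -0.88  0.5   1.25] min margin 0.12 max dq 1.35
dp [0.3195 0.0506 0.0576] | 0.329 rot [-0.4998  0.0122  0.0365] | 28.7 ik cost 0.00000 [ 0.57  0.5   1.96 -0.92  0.48  1.3 ] min margin 0.08 max dq 1.4
```

```bash
python3 -m pendant '{"dp":[[0.05,0,-0.015],[0.1,0,-0.02],[0.15,0.001,-0.023],[0.2,0.001,-0.0246],[0.25,0.002,-0.0246],[0.3026,0.002,-0.0246],[0.3026,0.002,-0.0246],[0.3026,0.002,-0.0246]],"rotation":[[-0.1,0.0024,0.007],[-0.2,0.005,0.015],[-0.3,0.0073,0.022],[-0.4,0.01,0.03],[-0.4998,0.0122,0.0365],[-0.4998,0.0122,0.0365],[-0.4998,0.0122,0.0365],[-0.4998,0.0122,0.0365]]}'
python3 st.py
python3 -c "
from d import *
for z in (40,22,14): step(*target(26.5,-12,z,-10,1.5))"; python3 w.py w8
```

```text
time: 14.75
tool_pos: [440.3, 262.1, 149.7]
tcp_rot: [2.639, 0.158, 1.601]
contact_force: [0.5, -0.8, -8.3]
grip_width: 43.7
finger_force: 30.0
TCP in plate [ 26.09 -13.17 109.3 ] F plate [-3.8 -0.9 -7.4] M [ 0.24  0.97 -0.23] rot err [-0.178  0.027  0.005]
dp [0.0134 0.0023 0.068 ] | 0.069 rot [-0.0007  0.0034  0.0029] | 0.3 ik cost 0.00000 [ 0.59  0.45  1.97 -0.85  0.51  1.23] min margin 0.15 max dq 0.15
dp [0.0166 0.0028 0.0857] | 0.087 rot [-0.0007  0.0034  0.0029] | 0.3 ik cost 0.00000 [ 0.58  0.48  1.96 -0.9   0.49  1.27] min margin 0.1 max dq 0.19
dp [0.018  0.003  0.0935] | 0.095 rot [-0.0007  0.0034  0.0029] | 0.3 ik cost 0.00000 [ 0.57  0.5   1.96 -0.92  0.48  1.29] min margin 0.08 max dq 0.21
14.75 [440.3 262.1 149.7] [2.6386 0.1576 1.6007]
```

View pics/w8.png

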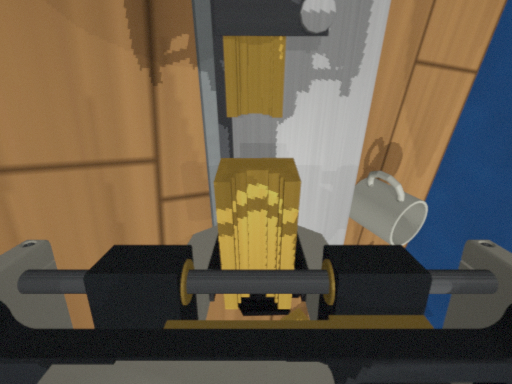

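w8 shows the held casting aligned behind the mate's free end (row 116), square to the ledge, with the clamp clear of the gripper. I'm descending and feeling for the touch.

```bash
python3 -m pendant '{"dp":[[0.007,0.001,0.04],[0.0134,0.0023,0.068],[0.016,0.0028,0.0825],[0.0166,0.0028,0.0857],[0.0166,0.0028,0.0857],[0.0166,0.0028,0.0857]],"rotation":[[0,0,0],[0,0.002,0.0015],[0,0.0034,0.0029],[0,0.0034,0.0029],[0,0.0034,0.0029],[0,0.0034,0.0029]]}'
python3 st.py
python3 -c "
from d import *
for z in (16,13): step(*target(26.5,-12,z,-10,1.5))"
```

```text
time: 15.55
tool_pos: [486.1, 269.6, 78.4]
tcp_rot: [2.632, 0.149, 1.598]
contact_force: [0.5, -1.6, -7.6]
grip_width: 43.7
finger_force: 30.0
TCP in plate [ 30.55 -10.89  24.38] F plate [-3.5 -1.7 -6.7] M [ 0.31  1.02 -0.16] rot err [-0.172  0.02  -0.001]
dp [ 0.0003 -0.0039  0.0085] | 0.009 rot [ 0.006  -0.0029 -0.0033] | 0.4 ik cost 0.00000 [ 0.58  0.5   1.96 -0.91  0.48  1.29] min margin 0.09 max dq 0.02
dp [ 0.0009 -0.0038  0.0115] | 0.012 rot [ 0.006  -0.0029 -0.0033] | 0.4 ik cost 0.00000 [ 0.57  0.5   1.96 -0.92  0.48  1.3 ] min margin 0.08 max dq 0.03
```

```bash
python3 -m pendant '{"dp":[[0,-0.002,0.004],[0,-0.0035,0.007],[0,-0.0035,0.007],[0,-0.0035,0.007]],"rotation":[[0,0,0],[0,0,0],[0,0,0],[0,0,0]]}'|grep time
python3 st.py
python3 -m pendant '{"dp":[[0,0,0.001],[0,0,0.002],[0,0,0.002],[0,0,0.002]],"rotation":[[0,0,0],[0,0,0],[0,0,0],[0,0,0]]}'|grep time
python3 st.py
```

```text
time: 16.05
TCP in plate [ 26.33 -12.23  16.72] F plate [-4.4  0.3 -7.7] M [ 0.31  1.   -0.19] rot err [-0.172  0.021 -0.   ]
time: 16.55
TCP in plate [ 26.48 -12.08  15.14] F plate [-5.   2.7  0.2] M [ 0.39  1.16 -0.23] rot err [-0.171  0.02  -0.   ]
```

It touched down gently (about 8 N) while gripped. Now I'm sliding it to the ledge.

```bash
python3 -m pendant '{"dp":[[0,-0.001,0],[0,-0.002,0],[0,-0.0025,0],[0,-0.0025,0]],"rotation":[[0,0,0],[0,0,0],[0,0,0],[0,0,0]]}'|grep time
python3 st.py
python3 -m pendant '{"dp":[[0,-0.0005,0],[0,-0.001,0],[0,-0.001,0]],"rotation":[[0,0,0],[0,0,0],[0,0,0]]}'|grep time
python3 st.py
```

```text
time: 17.05
TCP in plate [ 24.25 -12.6   15.  ] F plate [-1.4  0.3 -0.3] M [-0.16  0.27  0.03] rot err [-0.172  0.02  -0.   ]
time: 17.42
TCP in plate [ 22.94 -12.66  14.97] F plate [0.1 1.  1.3] M [-0.36  0.13  0.  ] rot err [-0.172  0.021 -0.   ]
```

```bash
for i in 1 ; do python3 -m pendant '{"dp":[[0,-0.0005,0],[0,-0.001,0],[0,-0.001,0]],"rotation":[[0,0,0],[0,0,0],[0,0,0]]}'|grep time
python3 st.py; done
python3 -m pendant '{"dp":[[0,-0.0005,0],[0,-0.0005,0]],"rotation":[[0,0,0],[0,0,0]]}'|grep time
python3 st.py
```

```text
time: 17.8
TCP in plate [ 21.82 -12.59  14.95] F plate [-1.1 -0.4  2.2] M [-0.35  0.12 -0.01] rot err [-0.172  0.021 -0.   ]
time: 18.05
TCP in plate [ 21.46 -12.57  14.94] F plate [0.8 0.2 3.1] M [-0.39 -0.03 -0.  ] rot err [-0.172  0.021 -0.   ]
```

```bash
python3 -m pendant '{"dp":[[0,-0.0005,0],[0,-0.001,0],[0,-0.001,0]],"rotation":[[0,0,0],[0,0,0],[0,0,0]]}'|grep time
python3 st.py
python3 -m pendant '{"dp":[[0,-0.0005,0],[0,-0.0005,0]],"rotation":[[0,0,0],[0,0,0]]}'|grep time
python3 st.py
```

```text
time: 18.42
TCP in plate [ 21.36 -12.56  14.95] F plate [ 5.2 -2.2 -0.4] M [-0.62 -0.79  0.09] rot err [-0.172  0.02  -0.001]
time: 18.68
TCP in plate [ 21.36 -12.57  14.96] F plate [ 7.1 -3.1 -0.6] M [-0.65 -1.01  0.15] rot err [-0.172  0.019 -0.001]
```

The ledge contact is felt at TCP x = 21.4, within a millimetre of the expected place. Now I'm sliding towards the mate.

```bash
python3 -m pendant '{"dp":[[0,0.0005,0],[0.002,0.0005,-0.0004],[0.004,0.0005,-0.0007],[0.006,0.0005,-0.001],[0.008,0.0005,-0.0014],[0.008,0.0005,-0.0014]],"rotation":[[0,0,0],[0,0,0],[0,0,0],[0,0,0],[0,0,0],[0,0,0]]}'|grep time
python3 st.py
python3 -m pendant '{"dp":[[0.001,0,-0.0002],[0.002,0,-0.0003],[0.002,0,-0.0003]],"rotation":[[0,0,0],[0,0,0],[0,0,0]]}'|grep time
python3 st.py
```

```text
time: 19.42
TCP in plate [21.38 -5.6  14.94] F plate [ 6.5 -7.7 -1.8] M [-1.31 -1.23  0.2 ] rot err [-0.175  0.02  -0.001]
time: 19.8
TCP in plate [21.37 -3.89 14.91] F plate [ 7.8 -8.4 -1.6] M [-1.47 -1.36  0.25] rot err [-0.175  0.02  -0.001]
```

```bash
python3 -m pendant '{"dp":[[0.001,0,-0.0002],[0.0015,0,-0.0003],[0.0015,0,-0.0003]],"rotation":[[0,0,0],[0,0,0],[0,0,0]]}'|grep time
python3 st.py
python3 -m pendant '{"dp":[[0.0005,0,-0.0001],[0.001,0,-0.0002],[0.001,0,-0.0002]],"rotation":[[0,0,0],[0,0,0],[0,0,0]]}'|grep time
python3 st.py
```

```text
time: 20.18
TCP in plate [21.36 -2.95 14.93] F plate [  7.8 -10.8  -0.7] M [-1.83 -1.42  0.3 ] rot err [-0.177  0.021 -0.001]
time: 20.55
TCP in plate [21.35 -2.95 14.93] F plate [  9.4 -14.6  -1.8] M [-2.35 -1.72  0.37] rot err [-0.179  0.021 -0.001]
```

```bash
python3 -m pendant '{"dp":[[0.0005,0,-0.0001],[0.001,0,-0.0002],[0.001,0,-0.0002],[0.001,0,-0.0002]],"rotation":[[0,0,0],[0,0,0],[0,0,0],[0,0,0]]}'|grep time
python3 st.py
python3 - <<'E'
from plate import *; from plant import vision,get_obs
T=np.load("T.npy")
o=get_obs(); 
for n in ("wrist","side"):
    c=vision.capture(n); C=cam(c,o); im=c["pixels"]; cv2.imwrite(f"pics/{n}9.png",im[:,:,::-1]); np.savez(f"pics/{n}9.npz",**{k:np.array(v) for k,v in c.items()},tool_pos=o["tool_pos"],tcp_rot=o["tcp_rot"])
    for x in (4,40):   # along wall tops from y=-40..70
        ys=np.arange(30,70,1.5); X=(T[:3,3]+np.c_[np.full(len(ys),x),ys,np.full(len(ys),32)]@T[:3,:3].T)
        p=proj(C,X).round().astype(int)
        print(n,x,[(round(y,1),im[b,a].tolist()) if 0<=a<512 and 0<=b<384 else None for y,(a,b) in zip(ys,p)])
E
```

```text
time: 21.05
TCP in plate [21.34 -2.94 14.94] F plate [ 10.5 -18.5  -2.5] M [-2.87 -1.97  0.5 ] rot err [-0.181  0.021 -0.001]
wrist 4 [(np.float64(30.0), [206, 175, 85]), (np.float64(31.5), [143, 115, 50]), (np.float64(33.0), [140, 112, 48]), (np.float64(34.5), [143, 114, 51]), (np.float64(36.0), [141, 113, 48]), (np.float64(37.5), [142, 115, 49]), (np.float64(39.0), [148, 120, 52]), (np.float64(40.5), [152, 123, 54]), (np.float64(42.0), [149, 118, 49]), (np.float64(43.5), [150, 122, 53]), (np.float64(45.0), [149, 121, 52]), (np.float64(46.5), [146, 116, 47]), (np.float64(48.0), [151, 121, 53]), (np.float64(49.5), [150, 121, 52]), (np.float64(51.0), [152, 124, 54]), (np.float64(52.5), [152, 123, 53]), (np.float64(54.0), [153, 126, 55]), (np.float64(55.5), [151, 125, 52]), (np.float64(57.0), [150, 122, 52]), (np.float64(58.5), [152, 122, 51]), (np.float64(60.0), [151, 121, 52]), (np.float64(61.5), [151, 121, 53]), (np.float64(63.0), [151, 121, 52]), (np.float64(64.5), [150, 120, 51]), (np.float64(66.0), [148, 117, 45]), (np.float64(67.5), [150, 121, 53]), (np.float64(69.0), [151, 121,
[... 2245 characters left out ...]
, [130, 101, 51]), (np.float64(42.0), [129, 101, 54]), (np.float64(43.5), [134, 105, 58]), (np.float64(45.0), [134, 105, 58]), (np.float64(46.5), [137, 108, 56]), (np.float64(48.0), [154, 119, 63]), (np.float64(49.5), [154, 119, 63]), (np.float64(51.0), [155, 120, 63]), (np.float64(52.5), [155, 120, 63]), (np.float64(54.0), [169, 130, 66]), (np.float64(55.5), [156, 122, 64]), (np.float64(57.0), [156, 122, 64]), (np.float64(58.5), [156, 121, 65]), (np.float64(60.0), [156, 121, 65]), (np.float64(61.5), [146, 115, 59]), (np.float64(63.0), [160, 123, 65]), (np.float64(64.5), [133, 103, 56]), (np.float64(66.0), [128, 99, 51]), (np.float64(67.5), [128, 99, 51]), (np.float64(69.0), [131, 102, 55])]
```

The wall tops are unbroken brass across the joint in two cameras, and the force rose while the position stood still. That means it is butted. I'm relaxing the stored force and releasing.

```bash
python3 -m pendant '{"dp":[[-0.0008,0.0006,0.0002],[-0.0015,0.0012,0.0003],[-0.0015,0.0012,0.0003]],"rotation":[[0,0,0],[0,0,0],[0,0,0]]}'|grep time
python3 st.py
python3 -m pendant '{"dp":[[0,0,0],[0,0,0],[0,0,0],[0,0,0],[0,0,0]],"rotation":[[0,0,0],[0,0,0],[0,0,0],[0,0,0],[0,0,0]]}' 0.058
python3 st.py
```

```text
time: 21.52
TCP in plate [21.36 -2.98 14.93] F plate [  4.4 -11.2   0.2] M [-1.9  -1.09  0.23] rot err [-0.178  0.022 -0.001]
time: 22.15
tool_pos: [481.8, 279.8, 65.6]
tcp_rot: [2.633, 0.15, 1.599]
contact_force: [0.5, -1.0, 0.5]
grip_width: 57.9
finger_force: 0.0
TCP in plate [21.45 -0.25 14.9 ] F plate [ 0.5 -1.   0.3] M [ 0.05  0.3  -0.03] rot err [-0.172  0.021 -0.   ]
```

```bash
python3 -m pendant '{"dp":[[0,0,-0.01],[0,0,-0.04],[0,0,-0.09],[0,0,-0.14],[-0.04,0,-0.18],[-0.07,0,-0.18],[-0.07,0,-0.18],[-0.07,0,-0.18]],"rotation":[[0,0,0],[0,0,0],[0,0,0],[0,0,0],[0,0.08,0],[0,0.16,0],[0,0.17,0],[0,0.17,0]]}'; python3 w.py w10; python3 st.py
cat > chk.py <<'E'
import sys; from plate import *
c=np.load(f"pics/{sys.argv[1]}.npz"); C=cam(c,c); T=np.load("T.npy"); im=c["pixels"]
m=cv2.inRange(cv2.cvtColor(im,cv2.COLOR_RGB2HSV),np.array((18,110,60)),np.array(Y[1]))>0
g=lambda x,y,z:proj(C,T[:3,3]+T[:3,:3]@np.array([x,y,z]))[0]
for x in (4,40):
    ys=np.arange(-60,75,.5); p=np.array([g(x,y,32) for y in ys]).round().astype(int); v=np.array([m[b,a] if 0<=a<512 and 0<=b<384 else 0 for a,b in p]); k=np.flatnonzero(np.diff(v.astype(int))); print("x",x,"brass edges at y",ys[k].tolist(),"px",p[0],p[-1])
for y in (-40,-20,0,20,40,60):
    xs=np.arange(-15,60,.5); p=np.array([g(x,y,32) for x in xs]).round().astype(int); v=np.array([m[b,a] if 0<=a<512 and 0<=b<384 else 0 for a,b in p]); k=np.flatnonzero(np.diff(v.astype(int))); print("y",y,"edges x",xs[k].tolist())
E
python3 chk.py w10
```

```text
time: 23.15
tool_pos: [395.5, 231.4, 232.0]
tcp_rot: [2.638, 0.001, 1.679]
contact_force: [0.3, -0.6, 0.2]
grip_width: 58.2
finger_force: 0.0
23.15 [395.5 231.4 232. ] [2.6385e+00 5.0000e-04 1.6795e+00]
TCP in plate [ 25.5  -38.11 204.25] F plate [-0.6  0.3 -0.7] M [ 0.03  0.23 -0.01] rot err [-0.002  0.021 -0.002]
x 4 brass edges at y [-47.5] px [243 189] [241  76]
x 40 brass edges at y [-47.0] px [271 189] [272  76]
y -40 edges x [-1.5, 42.5]
y -20 edges x [-1.0, 42.5]
y 0 edges x [-2.0, 42.0]
y 20 edges x [-1.0, 43.0]
y 40 edges x [-0.5, 42.5]
y 60 edges x [-1.5, 42.5]
```

```bash
python3 - <<'E'
from plate import *
T=np.load("T.npy")
for n in ("wrist9","w10"):
    c=np.load(f"pics/{n}.npz"); C=cam(c,c); im=c["pixels"].astype(int).mean(2)
    for x in (3,5,38,41):
        ys=np.arange(40,58,.5); p=proj(C,T[:3,3]+np.c_[np.full(len(ys),x),ys,np.full(len(ys),32)]@T[:3,:3].T).round().astype(int)
        print(n,x,p[0],p[-1],[int(im[b,a]) for a,b in p])
E
python3 -c "
from d import *
a=np.radians(16.3); Rt=R.from_euler('xyz',[np.pi,0,np.pi/2+a]).as_matrix()
step([642,-100,200],Rt); step([560,60,280],Rt)"
```

```text
wrist9 3 [221 194] [219 163] [110, 110, 108, 107, 108, 111, 108, 108, 110, 107, 105, 106, 109, 108, 108, 99, 105, 108, 109, 112, 107, 107, 107, 107, 108, 107, 107, 107, 107, 106, 110, 107, 109, 110, 108, 108]
wrist9 5 [225 194] [223 163] [102, 107, 105, 107, 103, 107, 105, 105, 110, 107, 106, 108, 106, 103, 103, 96, 109, 110, 108, 106, 104, 107, 107, 109, 107, 108, 109, 106, 108, 105, 106, 108, 108, 105, 105, 107]
wrist9 38 [288 194] [290 163] [110, 111, 106, 109, 109, 106, 107, 110, 108, 110, 104, 104, 108, 108, 108, 109, 109, 108, 109, 109, 109, 109, 106, 105, 108, 108, 104, 108, 107, 105, 105, 107, 108, 110, 109, 108]
wrist9 41 [294 194] [296 163] [104, 104, 107, 107, 107, 105, 107, 106, 107, 106, 106, 107, 105, 107, 105, 107, 109, 113, 110, 110, 107, 111, 120, 155, 158, 157, 156, 131, 128, 128, 124, 130, 124, 110, 108, 109]
w10 3 [240 108] [240  92] [141, 139, 139, 139, 142, 142, 140, 140, 140, 140, 139, 139, 139, 141, 141, 139, 139, 140, 140, 140, 140, 142, 142, 142, 140, 140, 141, 141, 141, 141, 141, 141, 140, 140, 137, 137]
w10 5 [242 108] [242  92] [138, 138, 138, 138, 137, 1
[... 178 characters left out ...]
2] [140, 142, 142, 140, 140, 140, 142, 142, 141, 141, 142, 142, 139, 139, 139, 142, 142, 141, 141, 140, 140, 139, 139, 141, 141, 140, 140, 140, 139, 139, 140, 142, 140, 140, 140, 140]
w10 41 [273 108] [273  92] [138, 140, 140, 138, 138, 138, 140, 140, 139, 139, 136, 136, 138, 138, 138, 140, 140, 140, 140, 132, 132, 133, 133, 138, 138, 141, 141, 141, 139, 139, 134, 134, 132, 132, 132, 132]
dp [-0.3569  0.1675  0.1286] | 0.415 rot [ 0.5011  0.0449 -0.1707] | 30.4 ik cost 0.00000 [-0.27  0.59  1.19  0.    1.36 -0.56] min margin 1.0 max dq 1.14
dp [-0.1889  0.15    0.0275] | 0.243 rot [ 0.5011  0.0449 -0.1707] | 30.4 ik cost 0.00000 [-0.03  0.38  1.32  0.    1.44 -0.31] min margin 1.0 max dq 0.9
```

The joint shows no gap, only a one-pixel hairline near y = 47.5. The solid one is placed. Now to casting B, by way of a safe height.

```bash
python3 -m pendant '{"dp":[[-0.04,0.03,0.005],[-0.08,0.06,0.01],[-0.125,0.1,0.018],[-0.1889,0.13,0.025],[-0.23,0.15,0.045],[-0.28,0.155,0.075],[-0.32,0.16,0.1],[-0.3569,0.1675,0.1286]],"rotation":[[0.08,0.007,-0.028],[0.17,0.015,-0.057],[0.25,0.0225,-0.085],[0.33,0.03,-0.114],[0.42,0.0375,-0.142],[0.5011,0.0449,-0.1707],[0.5011,0.0449,-0.1707],[0.5011,0.0449,-0.1707]]}' 0.07
python3 -m pendant '{"dp":[[0,0,0],[0,0,0],[0,0,0]],"rotation":[[0,0,0],[0,0,0],[0,0,0]]}'; python3 w.py w11
python3 -c "
from d import *
a=np.radians(16.3); Rt=R.from_euler('xyz',[np.pi,0,np.pi/2+a]).as_matrix()
step([643,-104,90],Rt)
c=np.load('pics/w11.npz'); C=cam(c,c); im=c['pixels']
for m,s,ct in blobs(im,*Y,800):
    k=max(cv2.findContours(m.astype(np.uint8),cv2.RETR_EXTERNAL,cv2.CHAIN_APPROX_NONE)[0],key=cv2.contourArea)
    print(s.tolist(),onz(C,cv2.boxPoints(cv2.minAreaRect(k)),32)[:,:2].round(1).tolist())
"
```

```text
time: 24.2
tool_pos: [643.4, -100.4, 197.3]
tcp_rot: [-3.139, -0.001, 1.857]
contact_force: [0.2, 0.8, 0.7]
grip_width: 69.9
finger_force: 0.0
time: 24.58
tool_pos: [642.3, -98.7, 200.6]
tcp_rot: [3.141, 0.0, 1.857]
contact_force: [0.1, 0.4, -0.2]
grip_width: 69.8
finger_force: 0.0
24.575 [642.3 -98.7 200.6] [3.1409e+00 4.0000e-04 1.8574e+00]
dp [-0.005  -0.0009  0.1109] | 0.111 rot [0.0011 0.0007 0.002 ] | 0.1 ik cost 0.00000 [-0.28  0.69  1.32 -0.    1.13 -0.56] min margin 0.85 max dq 0.23
[341, 91, 82, 70, 4205] [[701.0, 5.8], [774.0, 52.2], [827.8, -6.4], [750.6, -57.9]]
[239, 135, 37, 77, 2656] [[607.6, -58.6], [648.8, -46.5], [678.3, -139.6], [633.2, -152.8]]
[209, 316, 267, 12, 2127] [[634.6, -329.3], [1018.4, -217.1], [1029.3, -235.6], [639.4, -349.6]]
```

```bash
python3 -m pendant '{"dp":[[-0.003,0,0.05],[-0.005,-0.001,0.1],[-0.005,-0.001,0.15],[-0.005,-0.001,0.18],[-0.005,-0.001,0.188],[-0.005,-0.001,0.188],[-0.005,-0.001,0.188]],"rotation":[[0,0,0],[0,0,0],[0,0,0],[0,0,0],[0,0,0],[0,0,0],[0,0,0]]}'
python3 -m pendant '{"dp":[[0,0,0],[0,0,0],[0,0,0],[0,0,0],[0,0,0],[0,0,0]],"rotation":[[0,0,0],[0,0,0],[0,0,0],[0,0,0],[0,0,0],[0,0,0]]}' 0.03
python3 -m pendant '{"dp":[[0,0,-0.03],[0,0,-0.08],[0,0,-0.13],[0,0,-0.17],[0,0,-0.18],[0,0,-0.18],[0,0,-0.18]],"rotation":[[0,0,0],[0,0,0],[0,0,0],[0,0,0],[0,0,0],[0,0,0],[0,0,0]]}'
python3 -c "
from d import *
a=np.radians(-3); Rt=R.from_euler('xyz',[np.pi,0,np.pi/2+a]).as_matrix()
step([490,-307,150],Rt);step([490,-307,30],Rt)"
```

```text
time: 25.5
tool_pos: [643.8, -105.6, 14.0]
tcp_rot: [3.139, 0.002, 1.856]
contact_force: [-0.4, 0.1, 0.9]
grip_width: 70.3
finger_force: 0.0
time: 26.25
tool_pos: [642.9, -105.5, 12.2]
tcp_rot: [3.141, 0.0, 1.856]
contact_force: [0.0, 0.1, 3.6]
grip_width: 43.8
finger_force: 30.0
time: 27.12
tool_pos: [641.4, -105.1, 189.0]
tcp_rot: [-3.137, -0.003, 1.856]
contact_force: [-0.4, -0.2, -4.1]
grip_width: 44.1
finger_force: 30.0
dp [-0.1513 -0.2019  0.0394] | 0.255 rot [-0.0045 -0.0019  0.3371] | 19.3 ik cost 0.00000 [-0.69  0.51  1.49  0.    1.15 -0.64] min margin 0.87 max dq 0.41
dp [-0.1517 -0.2014  0.1594] | 0.298 rot [-0.0045 -0.0019  0.3371] | 19.3 ik cost 0.00000 [-0.69  0.66  1.6  -0.    0.89 -0.64] min margin 0.61 max dq 0.46
```

B weighs 4.1 N (0.42 kg), so it is the hollow one. Its bin centre is at about (492,-307). Carrying it there.

```bash
python3 -m pendant '{"dp":[[-0.035,-0.045,0],[-0.07,-0.09,0.01],[-0.105,-0.14,0.02],[-0.14,-0.185,0.03],[-0.156,-0.2,0.039],[-0.156,-0.2,0.039],[-0.156,-0.2,0.039]],"rotation":[[0,0,0.08],[0,0,0.16],[0,0,0.24],[-0.0045,-0.0019,0.3371],[-0.0045,-0.0019,0.3371],[-0.0045,-0.0019,0.3371],[-0.0045,-0.0019,0.3371]]}'
python3 -m pendant '{"dp":[[0,0,0.05],[0,0,0.1],[0,0,0.12],[0,0,0.129],[0,0,0.129],[0,0,0.129]],"rotation":[[0,0,0],[0,0,0],[0,0,0],[0,0,0],[0,0,0],[0,0,0]]}'
```

```text
time: 28.0
tool_pos: [495.1, -310.3, 152.3]
tcp_rot: [3.137, -0.0, 1.52]
contact_force: [-0.3, -0.0, -3.6]
grip_width: 43.8
finger_force: 30.0
time: 28.75
tool_pos: [496.1, -311.7, 25.2]
tcp_rot: [3.135, 0.003, 1.519]
contact_force: [0.2, 0.7, -3.1]
grip_width: 43.7
finger_force: 30.0
```

```bash
python3 -m pendant '{"dp":[[0,0,0.003],[0,0,0.006],[0,0,0.006]],"rotation":[[0,0,0],[0,0,0],[0,0,0]]}'
python3 -m pendant '{"dp":[[0,0,0],[0,0,0],[0,0,0],[0,0,0],[0,0,0]],"rotation":[[0,0,0],[0,0,0],[0,0,0],[0,0,0],[0,0,0]]}' 0.07
python3 -m pendant '{"dp":[[0,0,-0.03],[0,0,-0.08],[0,0,-0.13],[0,0,-0.18],[0,0,-0.2],[0.05,0,-0.2],[0.08,0,-0.2],[0.08,0,-0.2]],"rotation":[[0,0,0],[0,0,0],[0,0,0],[0,0,0],[0,0,0],[0,0,0],[0,0,0],[0,0,0]]}'
python3 - <<'E'
from plate import *; from plant import vision,get_obs
T=np.load("T.npy")
for n in ("scene","side"):
    c=vision.capture(n); np.savez(f"pics/{n}12.npz",**{k:np.array(v) for k,v in c.items()}); C=cam(c); im=c["pixels"]; cv2.imwrite(f"pics/{n}12.png",im[:,:,::-1])
    for m,s,ct in blobs(im,*Y,80): print(n,s.tolist(),ct.round(1),onz(C,[ct],22)[0].round())
    print("mate ctr/cast ctr px",proj(C,T[:3,3]+np.array([[22,97,32],[22,1,32]])@T[:3,:3].T).round().tolist(),"bin centre px",proj(C,[[492,-307,20]]).round().tolist())
E
```

```text
time: 29.12
tool_pos: [494.9, -311.5, 17.7]
tcp_rot: [3.137, 0.001, 1.518]
contact_force: [0.1, 0.6, -4.2]
grip_width: 43.8
finger_force: 30.0
time: 29.75
tool_pos: [495.2, -311.5, 18.0]
tcp_rot: [3.137, 0.001, 1.518]
contact_force: [0.7, 0.6, -0.2]
grip_width: 69.8
finger_force: 0.0
time: 30.75
tool_pos: [498.5, -229.5, 218.2]
tcp_rot: [3.137, 0.001, 1.521]
contact_force: [0.6, -0.3, -0.4]
grip_width: 70.2
finger_force: 0.0
scene [429, 116, 78, 78, 4068] [470.4 156.1] [247. 643.  22.]
scene [129, 154, 38, 24, 620] [147.5 165.3] [ 494. -308.   22.]
scene [343, 173, 67, 21, 968] [375.3 183.2] [431. 331.  22.]
scene [211, 251, 39, 42, 1128] [229.6 273.5] [779.  -1.  22.]
mate ctr/cast ctr px [[399.0, 179.0], [363.0, 176.0]] bin centre px [[148.0, 165.0]]
mate ctr/cast ctr px [[250.0, 302.0], [259.0, 265.0]] bin centre px [[305.0, 142.0]]
```

Casting B lies in the bin at (494,-308). The bell hasn't moved, and the mate's outer edge is still at the same pixel (410). The two half-bearings form one unbroken brass blob. Handing in.

```bash
python3 -c "
from plant import workorder; print(workorder.close_job())"
```

```text
the job is handed in; nothing more can be done
None
```

The job is handed in, but the hand-in returned no verdict: the solid half-bearing (about 0.84 kg) is on the plate against the ledge and butted to the clamped one with no visible gap, and the hollow one (about 0.42 kg) is in the green bin.

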